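# Swap to the rear pendulum hammer

## Task

The next test series needs the red-ringed pendulum hammer, which hangs at the back of the crowded hook: move the yellow and the green hammer in front of it over to the empty hook of the other stand, then take the red one off, slide it onto the tester's square spindle and push it home against the shoulder until the spring catch snaps up in front of it. Leave all three hanging upright, still and let go of; never drop a hammer or lay one on the bench, and do not disturb the other things there.

Things in the scene. Friction and masses are not known exactly. Their poses are not given: they have to be found in the camera images.
- red_hammer_hub (a point): Hub centre of the hammer with a red rod ring and patch on the hub's front and top; the rearmost of the three, next to the post; 0.5 kg. Hub: aluminium block 32 mm along x, 46 mm in y and z, 24 mm square bore through it along x; its flat +y and -y faces stay free to grip while it hangs. Below it a 12 mm rod and a steel disc 68 mm across, 22 mm thick, centred 120 mm under the hub centre. z up.
- yellow_hammer_hub (a point): Hub centre of the hammer with a yellow rod ring and patch on the hub's front and top; in front of the red one, foremost or middle; 0.36 kg. Hub: aluminium block 32 mm along x, 46 mm in y and z, 24 mm square bore through it along x; its flat +y and -y faces stay free to grip while it hangs. Below it a 12 mm rod and a steel disc 58 mm across, 22 mm thick, centred 120 mm under the hub centre. z up.
- green_hammer_hub (a point): Hub centre of the hammer with a green rod ring and patch on the hub's front and top; in front of the red one, foremost or middle; 0.28 kg. Hub: aluminium block 32 mm along x, 46 mm in y and z, 24 mm square bore through it along x; its flat +y and -y faces stay free to grip while it hangs. Below it a 12 mm rod and a steel disc 48 mm across, 22 mm thick, centred 120 mm under the hub centre. z up.
- full_stand_root (a point): Stand where the three hammers hang, hubs 2 mm apart (fixed): point on its bar's axis at the post's face, 200 mm high. x: bar tip to post, z up. Bar 8 mm square, runs 118 mm along -x; the last 8 mm turn up, a lip 7 mm above the bar. Hung hub: centre 8 mm below the axis; it passes the lip at -1 to +8 mm. Post ends 16 mm above the axis; foot 126 x 84 mm, 24 mm high.
- spare_stand_root (a point): Like stand with the empty hook (fixed): point on its bar's axis at the post's face, 200 mm high. x: bar tip to post, z up. Bar 8 mm square, runs 118 mm along -x; the last 8 mm turn up, a lip 7 mm above the bar. Hung hub: centre 8 mm below the axis; it passes the lip at -1 to +8 mm. Post ends 16 mm above the axis; foot 126 x 84 mm, 24 mm high.
- spindle (a point): Blue bench impact tester with dial (fixed): point on the spindle's axis in the plane of its shoulder (42 mm flange), 200 mm high. x: tip to column, z up. Spindle 20 mm square, 48 mm long along -x, then a 14 mm cone. Hub home: back face on the shoulder, centre 16 mm along -x. Column 65 mm behind, top 48 mm over the axis; base 25 mm high; supports 83 mm high at y over 51 mm.
- catch (a joint): Spring catch: brass wedge in the spindle's top, 34.5 to 48 mm in front of the shoulder. 0 = up, 5 mm above the spindle; grows to 0.0065 m as it is pressed down (3 to 6 N). Its front is a ramp: a hub pushed along +x presses it down (up to about 10 N of push); behind the hub's front face it snaps up and keeps the hub on with 2 mm play.
- specimen_block: Bystander: black slotted block with standing impact bars, 52 x 100 mm and 90 mm high; origin at the centre of its underside.
- notebook: Bystander: dark blue notebook, 210 x 152 x 14 mm; origin at the centre of its underside.
- screw_bin: Bystander: yellow open bin of screws, 66 x 100 x 32 mm; origin at the centre of its underside.

How it is judged:
On the way, in this order (a step that is already met when the one before it is completed fails the run):
1. one of the two front hammers hangs on the spare hook (((x of yellow_hammer_hub in the frame of spare_stand_root between -0.104 and -0.01 m and y of yellow_hammer_hub in the frame of spare_stand_root between -0.012 and 0.012 m and z of yellow_hammer_hub in the frame of spare_stand_root between -0.013 and -0.003 m and angle between yellow_hammer_hub's own z axis and vertical below 0.15 rad) or (x of green_hammer_hub in the frame of spare_stand_root between -0.104 and -0.01 m and y of green_hammer_hub in the frame of spare_stand_root between -0.012 and 0.012 m and z of green_hammer_hub in the frame of spare_stand_root between -0.013 and -0.003 m and angle between green_hammer_hub's own z axis and vertical below 0.15 rad))), for 0.2 s.
2. both front hammers hang on the spare hook (x of yellow_hammer_hub in the frame of spare_stand_root between -0.104 and -0.01 m and y of yellow_hammer_hub in the frame of spare_stand_root between -0.012 and 0.012 m and z of yellow_hammer_hub in the frame of spare_stand_root between -0.013 and -0.003 m and angle between each of yellow_hammer_hub, green_hammer_hub's own z axis and vertical below 0.15 rad and x of green_hammer_hub in the frame of spare_stand_root between -0.104 and -0.01 m and y of green_hammer_hub in the frame of spare_stand_root between -0.012 and 0.012 m and z of green_hammer_hub in the frame of spare_stand_root between -0.013 and -0.003 m), for 0.2 s.
3. the red hammer is off its hook (distance between red_hammer_hub and full_stand_root above 0.13 m), for 0.1 s.
At the end, for the whole second after the job is handed in: Yellow and green hang upright on the spare bar between post and lip (hub 3-13 mm below its axis, within 12 mm sideways). Red sits on the spindle, hub centre 13.5-20.5 mm before the shoulder, within 5-6 mm of the axis, upright, catch up (under 1.5 mm). All at rest (all of step 2 and x of red_hammer_hub in the frame of spindle between -0.0205 and -0.0135 m and y of red_hammer_hub in the frame of spindle between -0.005 and 0.005 m and z of red_hammer_hub in the frame of spindle between -0.006 and 0.004 m and angle between red_hammer_hub's own z axis and vertical below 0.15 rad and value of joint catch below 0.0015 m and linear speed of each of red_hammer, yellow_hammer, green_hammer below 0.03 m/s and angular speed of each of red_hammer, yellow_hammer, green_hammer below 0.3 rad/s); the robot touches nothing.
It fails at once if a hammer is dropped or laid down (its hub lower than 0.12 m) (height (world z) of any of red_hammer_hub, yellow_hammer_hub, green_hammer_hub below 0.12 m).
It fails at once if a bystander is disturbed (moved more than 30 mm) (distance of any of specimen_block, notebook, screw_bin from where it was at the start of the episode above 0.03 m).
It also fails if it takes over 72 s, if anything falls off the work surface, if the arm or the gripper's body presses on something with over 40 N, if the wrist force passes 120 N, or if a joint passes its speed limit or range.

## Robot

A 7-joint arm with a two-finger parallel gripper is mounted at the origin on the work surface; the furniture and walls round the work are solid. World frame = base frame: x ahead of the robot, y to its left, z up, the work surface at z = 0. Lengths are in m, angles in rad, forces in N, time in s.
With the tool pointing down it reaches from about 0.425 to 0.825 m from the base axis. Payload 3.6 kg.
Tool frame: the origin (TCP) lies on the centre line of the jaws, within the pads' length; the fingertips stand 19 mm ahead of it and the grasp point (between the pads) is the TCP; z points along the fingers, y is the line along which they close (so a half turn about z gives the same grasp; the last joint's range is limited). The gripper opens to 93 mm and grips with 3 to 60 N. Pads are 15 mm wide; open, the fingers measure 128 mm over their backs; the gripper's body (75 mm by 188 mm) begins 65 mm behind the grasp point.
Start: joints at [-1.306, 0.615, -0.013, 1.423, 0.008, 1.103, -0.04], TCP at [0.186, 0.623, 0.238] pointing down, gripper open.
Joint ranges: [-3.12, 3.12], [-0.3, 2.06], [-1.34, 1.32], [0.26, 2.42], [-1.36, 4.5], [0.01, 1.98], [-2.84, 2.84]. Speed limits (rad/s): [2.79, 2.79, 3.14, 3.14, 3.14, 3.14, 3.14].

## Interface

Orientations are given as a rotation vector (axis times angle).
In Python, from bench import sense, snapshot, job_done gives the robot as it stands. The module is installed in compiled form; this text tells all that it offers.
- The arm moves only by the tool arm_command, never from a script. Its argument "targets" is a list of rows, each an object of numbers: "dx", "dy", "dz": the shift along the tool's x, y, z in units of 40 mm (1.0 is 40 mm); "wx", "wy", "wz": the turn, a rotation vector about the tool's x, y, z in rad; "jaw": the opening, from 0 (shut) to 1 (fully open). In form: [{"dx": .., "dy": .., "dz": .., "wx": .., "wy": .., "wz": .., "jaw": ..}, ...]. A call has 1 to 12 rows; each row shifts and turns the commanded pose from where the row before left it, along the tool's axes as they then stand; what a row does not reach is not made up. A row lasts 1/12 s, in which the tool goes at most 41.7 mm and 7.16 degrees, less where a joint would pass 70% of its speed; a pose out of reach is approached as far as the arm can. A call is refused whole if a number of a shift passes 1 or a number of a turn 0.125, either way. A call with a gripper value outside its range is refused whole. The fingers move at their own pace and stop on an object; the grip force is fixed at half the most. Time passes only in rows, so rows that do not move let the fingers close. It gives the time, the measured TCP pose, the force, the opening and the grip force at its end, in the units of the state.
- sense(): the state, without advancing time (a new reading comes with each control period).
- snapshot(name): name is "scene" or "top" or "wrist"; returns a dict with "img" (480x640x3 uint8, red, green, blue), "depth" (480x640 float32, m along the optical axis (not along the pixel's ray), 0 where there is no reading), "fov_y" (degrees; the focal length in pixels is half the picture's height over the tangent of half this angle, whatever the lens; pixels are square), "cx", "cy" (the principal point, pixels), "camera_from_world" (4x4, takes a point from world to camera coordinates). Camera axes: x right, y up, looking along -z (the intrinsics and any distortion apply to the point x, -y, -z); pixel columns grow to the right and rows downward; lengths in m; the calibration is good to about 2 mm. A picture is of the moment at which its call begins.
- job_done(): hands the job in; it is judged then, once.
The state is a dict: "clock": time; "joint_pos": joint angles; "qd": joint speeds; "joint_efforts": joint torques, N m; "position": TCP position; "ee_rot": TCP orientation; "contact_force": force on the tool from outside, world axes, zero at the start; "torque": the same for the moment, N m; "opening": opening from 0.0 (shut) to 1.0 (fully open); "gripper_force": force on a finger pad.
Only numpy, scipy, OpenCV 4.12 (cv2) and the standard library are available. Lean on these libraries where they do the work, as an engineer would, in place of code of your own. Each camera call takes 0.05 s, during which the arm holds its last target. There are 200 camera calls.

## Working session

There is one attempt and no reset: what is moved stays moved. The work goes in short steps, Python scripts to look and compute and a tool call to move; the robot and the scene stay as the last step left them, time stands still between calls to the robot, and variables do not carry over. Pictures are saved under pics/ and viewed, at most 10 in all, crops included, and the job is handed in when it is done.

Besides the shell and the picture viewer there is one more tool, called after "Request:" in YAML: its name, and indented under it one key for each argument. arm_command: Moves the arm, as the interface text tells. Its arguments: {"type":"object","properties":{"targets":{"type":"array"}},"required":["targets"]}

```bash
mkdir -p pics
cat > h.py <<'E'
import numpy as np, cv2
from bench import sense, snapshot, job_done
def cloud(s):
    H,W=s["depth"].shape; f=H/2/np.tan(np.radians(s["fov_y"])/2)
    v,u=np.mgrid[:H,:W]; d=s["depth"]
    P=np.stack([(u-s["cx"])/f*d,-(v-s["cy"])/f*d,-d,np.ones_like(d)],-1)
    return (P@np.linalg.inv(s["camera_from_world"]).T)[...,:3]
def save(s,n): cv2.imwrite("pics/"+n,cv2.cvtColor(s["img"],cv2.COLOR_RGB2BGR))
E
python3 - <<'E'
from h import *
np.set_printoptions(precision=4,suppress=True)
print(sense())
for n in("scene","top"):
    s=snapshot(n); save(s,n+"0.png"); np.savez("pics/"+n+"0.npz",**s)
    print(n,s["fov_y"],s["cx"],s["cy"],np.linalg.inv(s["camera_from_world"]),(s["depth"]>0).mean())
E
```

```text
{'clock': 0.0, 'joint_pos': array([-1.3065,  0.6159, -0.0126,  1.4249,  0.0081,  1.1034, -0.0404]), 'qd': array([ 0.0009,  0.0002, -0.0005, -0.0016, -0.0014,  0.0001,  0.0012]), 'joint_efforts': array([ -0.    , -45.8937,   0.2093, -16.5744,  -0.0611,   0.0206,
         0.0002]), 'position': array([0.1861, 0.622 , 0.2365]), 'ee_rot': array([-0.455 , -3.1081,  0.0039]), 'contact_force': array([ 0.102 , -0.0351,  0.2303]), 'torque': array([ 0.0172, -0.0005,  0.0092]), 'gripper_force': 0.0, 'opening': 1.0017702333782084}
scene 48.24843086456502 319.42538385488575 239.56790349641665 [[ 0.7997  0.2529 -0.5445 -0.0958]
 [-0.6003  0.324  -0.7312 -0.8941]
 [-0.0085  0.9116  0.4109  0.6134]
 [ 0.      0.      0.      1.    ]] 0.9959733072916667
top 47.14113953475746 311.81386059153283 236.25357847775922 [[-0.0232  0.9973 -0.0699  0.4539]
 [-0.9997 -0.0232  0.0017 -0.0395]
 [ 0.0001  0.07    0.9975  1.5355]
 [ 0.      0.      0.      1.    ]] 0.9959733072916667
```

View pics/scene0.png

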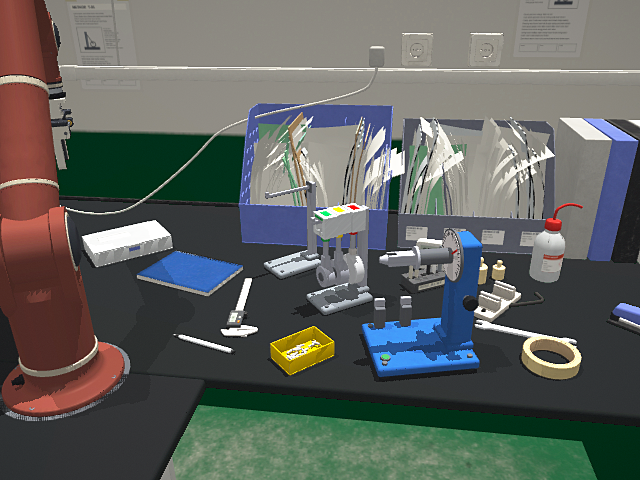

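View pics/top0.png

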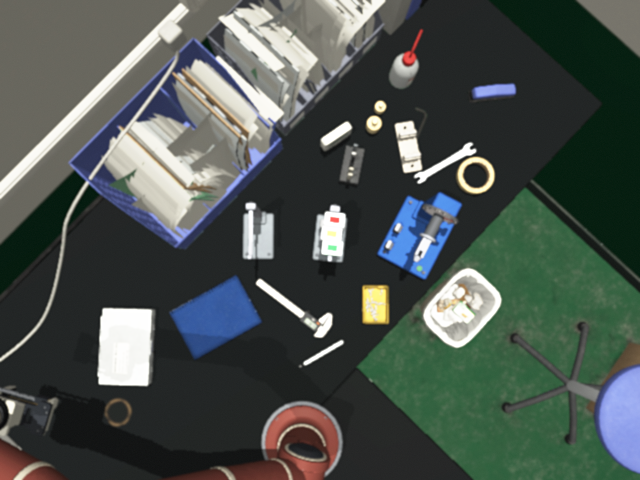

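The scene view shows green, yellow and red hubs front to rear at about (324,213), (339,210) and (354,207). The spare bar runs from (268,193) to (312,184), and the spindle from (385,259) to (440,255). In the top view the patches are at about (333,245/232/219), the spare bar spans x≈250 and y 205–255, and the spindle runs from (420,258) to (437,222).

Run:
```python
from h import *
np.set_printoptions(precision=4,suppress=True)
C={}
for n in("scene","top"):
    s=dict(np.load(f"pics/{n}0.npz")); P=cloud(s); C[n]=P; hsv=cv2.cvtColor(s["img"],cv2.COLOR_RGB2HSV)
    sat=(hsv[...,1]>130)&(hsv[...,2]>120)
    for c,lo,hi in(("red",-8,8),("yel",22,35),("grn",45,85)):
        h=hsv[...,0].astype(int); h[h>150]-=180
        m=sat&(h>=lo)&(h<=hi)&(P[...,2]>.19)&(P[...,2]<.24)&(P[...,0]>.3)&(P[...,0]<.8)
        q=P[m]; v,u=np.nonzero(m); 
        t=q[q[:,2]>.209] if n=="scene" else q
        print(n,c,m.sum(),np.median(t,0),(t.min(0)+t.max(0))/2,"uv",u.mean(),v.mean())
    tb=P[(P[...,2]<.03)&(P[...,0]>.3)&(P[...,0]<.7)&(abs(P[...,1])<.1)]; print("table z",np.percentile(tb[:,2],[5,50,95]))
P=C["top"]
def dump(name,m):
    q=P[m]; print(name,len(q))
    if len(q)<5:return
    r=cv2.minAreaRect((q[:,:2]*1000).astype(np.float32)); print("  rect",r,"z",np.percentile(q[:,2],[5,50,95])); print("  box",cv2.boxPoints(r))
reg=lambda u0,u1,v0,v1:(np.mgrid[:480,:640][1]>=u0)&(np.mgrid[:480,:640][1]<=u1)&(np.mgrid[:480,:640][0]>=v0)&(np.mgrid[:480,:640][0]<=v1)
z=P[...,2]
dump("sparebar",reg(240,280,195,262)&(z>.185)&(z<.235))
dump("sparefoot",reg(235,280,195,268)&(z>.018)&(z<.03))
dump("fullhigh",reg(305,355,195,268)&(z>.185)&(z<.235))
dump("fullfoot",reg(305,355,195,268)&(z>.018)&(z<.03))
dump("spindle",reg(405,470,180,275)&(z>.195)&(z<.225))
dump("column",reg(405,470,180,275)&(z>.235)&(z<.26))
dump("base",reg(370,470,180,285)&(z>.018)&(z<.03))
for v in range(200,264,4):
  m=reg(240,280,v,v)&(z>.18)&(z<.24); q=P[m]; print(v,q.mean(0) if len(q) else None,len(q),q[:,2].max() if len(q) else 0)
print("spindle rows")
for v in range(190,275,4):
  m=reg(400,470,v,v)&(z>.19)&(z<.27); q=P[m]; print(v,q.mean(0) if len(q) else None,len(q),q[:,2].max() if len(q) else 0)
i=dict(np.load("pics/top0.npz"))["img"]; j=dict(np.load("pics/scene0.npz"))["img"]
a=cv2.resize(i[180:290,225:475],None,fx=3.2,fy=3.2,interpolation=2)
b=cv2.resize(j[165:285,250:480],None,fx=2,fy=2,interpolation=2)
o=np.zeros((592,800,3),np.uint8);o[:352]=a;o[352:,:460]=b[:240]
cv2.imwrite("pics/c1.png",o[...,::-1])
```

```text
scene red 39 [ 0.5845 -0.1015  0.216 ] [ 0.5851 -0.2298  0.2169] uv 376.35897435897436 217.10256410256412
scene yel 33 [ 0.553  -0.0893  0.2158] [ 0.552  -0.0885  0.2158] uv 338.030303030303 209.27272727272728
scene grn 39 [ 0.5168 -0.0888  0.2154] [ 0.5143 -0.0879  0.2144] uv 324.15384615384613 213.43589743589743
table z [-0.0017  0.0006  0.0154]
top red 27 [ 0.5865 -0.0984  0.216 ] [ 0.5856 -0.0975  0.2166] uv 334.55555555555554 219.44444444444446
  return _methods._mean(a, axis=axis, dtype=dtype,
  ret = um.true_divide(
Traceback (most recent call last):
ValueError: zero-size array to reduction operation minimum which has no identity
```

Run:
```python
from h import *
np.set_printoptions(precision=4,suppress=True)
C={}
for n in("scene","top"):
    s=dict(np.load(f"pics/{n}0.npz")); P=cloud(s); C[n]=P; hsv=cv2.cvtColor(s["img"],cv2.COLOR_RGB2HSV)
    sat=(hsv[...,1]>80)&(hsv[...,2]>100)
    for c,lo,hi in(("red",-10,12),("yel",18,38),("grn",42,90)):
        h=hsv[...,0].astype(int); h[h>150]-=180
        m=sat&(h>=lo)&(h<=hi)&(P[...,2]>.209)&(P[...,2]<.225)&(P[...,0]>.45)&(P[...,0]<.65)&(abs(P[...,1]+.1)<.06)
        q=P[m]; v,u=np.nonzero(m)
        if len(q): print(n,c,m.sum(),np.median(q,0),(q.min(0)+q.max(0))/2,"uv",u.mean(),v.mean())
    tb=P[(P[...,2]<.03)&(P[...,0]>.3)&(P[...,0]<.7)&(abs(P[...,1])<.1)]; print("table z",np.percentile(tb[:,2],[5,50,95]))
V,U=np.mgrid[:480,:640]
reg=lambda u0,u1,v0,v1:(U>=u0)&(U<=u1)&(V>=v0)&(V<=v1)
P=C["top"]; z=P[...,2]
def dump(name,m):
    q=P[m]; print(name,len(q))
    if len(q)<5:return
    r=cv2.minAreaRect((q[:,:2]*1000).astype(np.float32)); print("  rect",np.round(r[0],1),np.round(r[1],1),round(r[2],2),"z",np.percentile(q[:,2],[5,50,95]))
dump("sparebar",reg(240,280,195,262)&(z>.185)&(z<.235))
dump("sparefoot",reg(235,280,195,268)&(z>.018)&(z<.03))
dump("fullhigh",reg(305,355,195,268)&(z>.185)&(z<.235))
dump("fullfoot",reg(305,355,195,268)&(z>.018)&(z<.03))
dump("column",reg(405,470,180,275)&(z>.235)&(z<.26))
dump("base",reg(370,470,180,285)&(z>.018)&(z<.032))
def rows(a,b,v0,v1,zl,zh):
  for v in range(v0,v1,4):
    q=P[reg(a,b,v,v)&(z>zl)&(z<zh)]
    if len(q): print(v,q.mean(0),len(q),q[:,2].max(),"yw",np.ptp(q[:,1]))
print("sparebar");rows(240,280,196,264,.18,.24)
print("spindle");rows(400,470,190,275,.19,.27)
P=C["scene"]; z=P[...,2]
print("scene spindle cols")
for u in range(376,450,4):
    q=P[reg(u,u,235,285)&(z>.17)&(z<.225)&(P[...,0]<.65)]
    if len(q): print(u,q[q[:,2].argmax()],len(q))
print("scene sparebar cols")
for u in range(262,320,4):
    q=P[reg(u,u,175,200)&(z>.18)&(z<.235)&(P[...,0]<.75)]
    if len(q): print(u,q[q[:,2].argmax()],q.mean(0),len(q))
i=dict(np.load("pics/top0.npz"))["img"]; j=dict(np.load("pics/scene0.npz"))["img"]
a=cv2.resize(i[180:290,225:475],None,fx=3.2,fy=3.2,interpolation=2)
b=cv2.resize(j[165:285,250:480],None,fx=2,fy=2,interpolation=2)
o=np.zeros((592,800,3),np.uint8);o[:352]=a;o[352:,:460]=b[:240]
cv2.imwrite("pics/c1.png",o[...,::-1])
```

```text
scene red 33 [ 0.587  -0.0966  0.2158] [ 0.5864 -0.0957  0.2155] uv 353.0 206.8181818181818
scene yel 37 [ 0.5539 -0.0893  0.2158] [ 0.5532 -0.0885  0.2158] uv 338.18918918918916 209.21621621621622
scene grn 43 [ 0.5168 -0.0892  0.2153] [ 0.5139 -0.0879  0.2135] uv 324.0232558139535 213.7674418604651
table z [-0.0017  0.0006  0.0154]
top red 38 [ 0.5867 -0.096   0.2158] [ 0.586  -0.0963  0.2166] uv 333.94736842105266 219.26315789473685
top yel 14 [ 0.5532 -0.0892  0.2155] [ 0.5519 -0.0881  0.2151] uv 331.2142857142857 233.28571428571428
top grn 30 [ 0.5194 -0.0896  0.2147] [ 0.5182 -0.0885  0.2147] uv 331.7 247.4
table z [-0.0058  0.0003  0.0143]
sparebar 234
  rect [566.4 110.9] [ 21.2 136.9] 84.91 z [0.1979 0.2045 0.2141]
sparefoot 212
  rect [568.4 106.3] [ 77.4 124.9] 89.52 z [0.0182 0.0202 0.0283]
fullhigh 884
  rect [555.6 -90.1] [ 50.2 135.5] 84.0 z [0.2077 0.2142 0.2188]
fullfoot 36
  rect [554.7 -88.3] [ 77.  123.4] 84.07 z [0.0183 0.0195 0.0232]
column 143
  rect [ 609.7 -360.6] [61.6 41.4] 59.37 z [0.2353 0.2381 0.25  ]
base 2495
  rect [ 597.8 -355.3] [150.2 294.4] 60.61 
[... 3064 characters left out ...]
514  0.132  0.2011] 8
270 [0.5081 0.1047 0.2054] [0.5325 0.1444 0.1969] 5
274 [0.5202 0.1068 0.2046] [0.5561 0.164  0.1951] 6
278 [0.5325 0.1089 0.2038] [0.5655 0.1606 0.1956] 6
282 [0.5438 0.1093 0.2037] [0.5766 0.1599 0.195 ] 6
286 [0.5554 0.1098 0.2035] [0.5872 0.1582 0.1948] 6
290 [0.5656 0.1081 0.2043] [0.608  0.1716 0.1937] 8
294 [0.5769 0.1081 0.2044] [0.6135 0.162  0.1945] 7
298 [0.5871 0.1061 0.2053] [0.6233 0.1586 0.1944] 7
302 [0.5994 0.1071 0.2049] [0.6382 0.1625 0.1935] 8
306 [0.6175 0.1158 0.2115] [0.6241 0.1255 0.1966] 15
310 [0.6138 0.0942 0.2153] [0.6313 0.1188 0.1956] 18
314 [0.6302 0.1006 0.2103] [0.633  0.1047 0.196 ] 14
318 [0.7154 0.1989 0.1871] [0.7133 0.1961 0.1855] 3
```

View pics/c1.png

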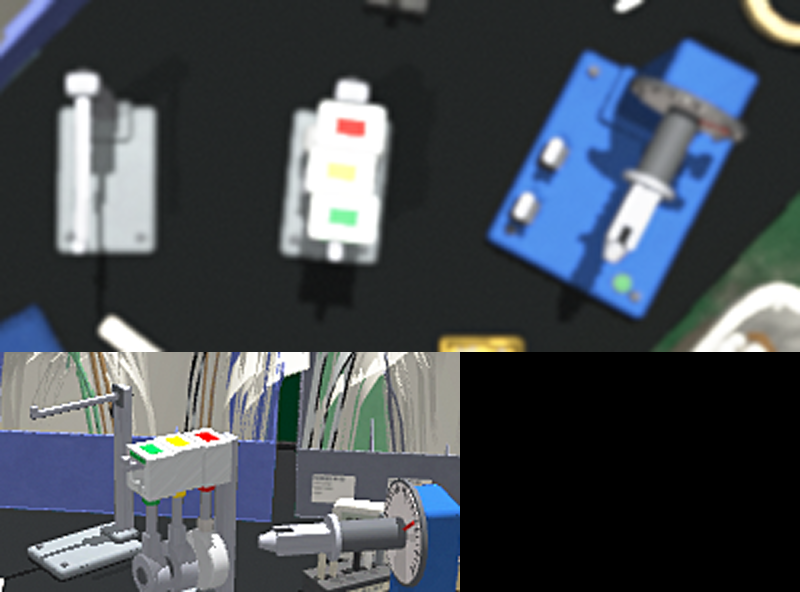

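The crop confirms the layout: full bar yawed about -6°, spare bar about -1.5°, spindle about -29°. Next I go up and across towards the green hammer.

Request:
arm_command:
  targets:
    - {"dz": -1, "wz": -0.0933, "jaw": 1}
    - {"dz": -1, "wz": -0.0933, "jaw": 1}
    - {"dx": -0.5, "dy": -0.82, "jaw": 1}
    - {"dx": -0.5, "dy": -0.82, "jaw": 1}
    - {"dx": -0.5, "dy": -0.82, "jaw": 1}
    - {"dx": -0.5, "dy": -0.82, "jaw": 1}
    - {"dx": -0.5, "dy": -0.82, "jaw": 1}
    - {"dx": -0.5, "dy": -0.82, "jaw": 1}
    - {"dx": -0.5, "dy": -0.82, "jaw": 1}
    - {"dx": -0.5, "dy": -0.82, "jaw": 1}
    - {"dx": -0.5, "dy": -0.82, "jaw": 1}
    - {"dx": -0.5, "dy": -0.82, "jaw": 1}

```text
validation failed for argument at $.ta...
```

Request:
arm_command:
  targets:
    - {"dx": -0.5, "dy": -0.82, "jaw": 1}
    - {"dx": -0.5, "dy": -0.82, "jaw": 1}
    - {"dx": -0.5, "dy": -0.82, "jaw": 1}
    - {"dx": -0.5, "dy": -0.82, "jaw": 1}
    - {"dx": -0.5, "dy": -0.82, "jaw": 1}
    - {"dx": -0.5, "dy": -0.82, "jaw": 1}
    - {"dx": -0.5, "dy": -0.82, "jaw": 1}
    - {"dx": -0.5, "dy": -0.82, "jaw": 1}
    - {"dx": -0.5, "dy": -0.82, "jaw": 1}
    - {"dx": -0.5, "dy": -0.82, "jaw": 1}
    - {"jaw": 1}
    - {"jaw": 1}

```text
validation failed for argument at $.ta...
```

```bash
cat >> h.py <<'E'
from scipy.spatial.transform import Rotation as Rt
def go(x,y,z,yaw=None):
    "print tool-frame units from the measured pose to a world point (and wz to a tool-x yaw in deg)"
    s=sense(); R=Rt.from_rotvec(s["ee_rot"]).as_matrix(); yw=np.degrees(np.arctan2(R[1,0],R[0,0]))
    wz=0
    if yaw is not None:
        wz=-np.radians((yaw-yw+180)%360-180); R=R@Rt.from_rotvec([0,0,wz]).as_matrix()
    print("t %.2f p"%s["clock"],s["position"].round(4),"yaw %.2f tilt"%yw,R[:2,2].round(4),"wz %.4f"%wz,"d",(R.T@(np.array([x,y,z])-s["position"])/.04).round(3),"F",s["contact_force"].round(2),"open %.3f gf %.1f"%(s["opening"],s["gripper_force"]))
E
python3 - <<'E'
from h import *
np.set_printoptions(precision=4,suppress=True)
go(.5185,-.089,.197,174)
s=snapshot("wrist"); save(s,"w1.png"); np.savez("pics/w1.npz",**s); print(np.linalg.inv(s["camera_from_world"]),s["fov_y"])
P=cloud(s); hsv=cv2.cvtColor(s["img"],cv2.COLOR_RGB2HSV); h=hsv[...,0].astype(int); h[h>150]-=180
for c,lo,hi in(("red",-10,12),("yel",18,38),("grn",42,90)):
    m=(hsv[...,1]>80)&(hsv[...,2]>80)&(h>=lo)&(h<=hi)&(P[...,2]>.205)&(P[...,2]<.225)
    if m.sum()>10:
        q=P[m]; print(c,m.sum(),cv2.minAreaRect((q[:,:2]*1000).astype(np.float32)),np.median(q[:,2]))
m=(P[...,2]>.210)&(P[...,2]<.219)&(P[...,0]<.6)&(P[...,0]>.45)&(abs(P[...,1]+.09)<.08)
print(m.sum(),cv2.minAreaRect((P[m][:,:2]*1000).astype(np.float32)))
for x in np.arange(.5,.61,.008):
    q=P[m&(abs(P[...,0]-x)<.003)]
    if len(q): print(round(x,3),np.percentile(q[:,1],[2,50,98]))
E
```

```text
t 0.10 p [0.1862 0.6221 0.2366] yaw 163.34 tilt [-0.0006 -0.0022] wz -0.1860 d [-10.121 -16.809   1.024] F [-0.91 -0.15  0.14] open 0.998 gf 0.0
[[ 0.2877 -0.9136 -0.2873  0.1049]
 [ 0.9577  0.2738  0.0885  0.6471]
 [-0.0022 -0.3006  0.9537  0.3831]
 [ 0.      0.      0.      1.    ]] 64.78741407285753
0 ((0.0, 0.0), (0.0, 0.0), 0.0)
```

View pics/w1.png

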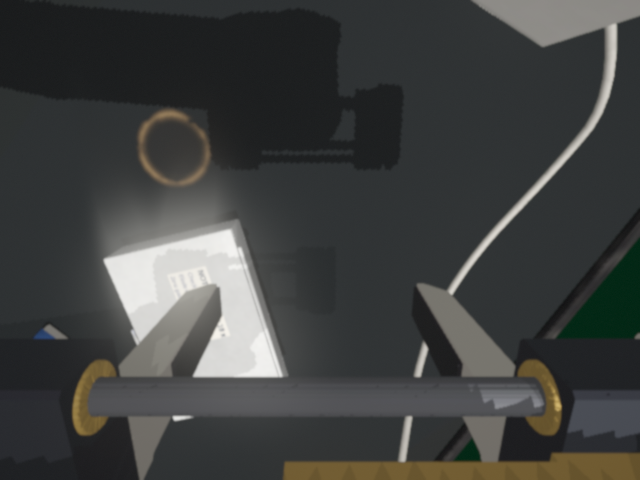

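The arm had not moved: the wrist image still shows the white box at (200,310). The call failed validation, so every key is probably required.

Request:
arm_command:
  targets:
    - {"dx": 0, "dy": 0, "dz": -1, "wx": 0, "wy": 0, "wz": -0.0933, "jaw": 1}
    - {"dx": 0, "dy": 0, "dz": -1, "wx": 0, "wy": 0, "wz": -0.0933, "jaw": 1}
    - {"dx": -0.5, "dy": -0.82, "dz": 0, "wx": 0, "wy": 0, "wz": 0, "jaw": 1}
    - {"dx": -0.5, "dy": -0.82, "dz": 0, "wx": 0, "wy": 0, "wz": 0, "jaw": 1}
    - {"dx": -0.5, "dy": -0.82, "dz": 0, "wx": 0, "wy": 0, "wz": 0, "jaw": 1}
    - {"dx": -0.5, "dy": -0.82, "dz": 0, "wx": 0, "wy": 0, "wz": 0, "jaw": 1}
    - {"dx": -0.5, "dy": -0.82, "dz": 0, "wx": 0, "wy": 0, "wz": 0, "jaw": 1}
    - {"dx": -0.5, "dy": -0.82, "dz": 0, "wx": 0, "wy": 0, "wz": 0, "jaw": 1}
    - {"dx": -0.5, "dy": -0.82, "dz": 0, "wx": 0, "wy": 0, "wz": 0, "jaw": 1}
    - {"dx": -0.5, "dy": -0.82, "dz": 0, "wx": 0, "wy": 0, "wz": 0, "jaw": 1}
    - {"dx": -0.5, "dy": -0.82, "dz": 0, "wx": 0, "wy": 0, "wz": 0, "jaw": 1}
    - {"dx": -0.5, "dy": -0.82, "dz": 0, "wx": 0, "wy": 0, "wz": 0, "jaw": 1}

```text
clock: 1.15
position: [0.3515, 0.2737, 0.3176]
ee_rot: [-0.163, -3.137, 0.0]
contact_force: [0.7, -0.3, 0.3]
opening: 1.0
gripper_force: 0.0
```

Request:
arm_command:
  targets:
    - {"dx": -0.5, "dy": -0.82, "dz": 0, "wx": 0, "wy": 0, "wz": 0, "jaw": 1}
    - {"dx": -0.5, "dy": -0.82, "dz": 0, "wx": 0, "wy": 0, "wz": 0, "jaw": 1}
    - {"dx": -0.5, "dy": -0.82, "dz": 0, "wx": 0, "wy": 0, "wz": 0, "jaw": 1}
    - {"dx": -0.5, "dy": -0.82, "dz": 0, "wx": 0, "wy": 0, "wz": 0, "jaw": 1}
    - {"dx": -0.5, "dy": -0.82, "dz": 0, "wx": 0, "wy": 0, "wz": 0, "jaw": 1}
    - {"dx": -0.5, "dy": -0.82, "dz": 0, "wx": 0, "wy": 0, "wz": 0, "jaw": 1}
    - {"dx": -0.5, "dy": -0.82, "dz": 0, "wx": 0, "wy": 0, "wz": 0, "jaw": 1}
    - {"dx": -0.5, "dy": -0.82, "dz": 0, "wx": 0, "wy": 0, "wz": 0, "jaw": 1}
    - {"dx": -0.5, "dy": -0.82, "dz": 0, "wx": 0, "wy": 0, "wz": 0, "jaw": 1}
    - {"dx": -0.2, "dy": -0.82, "dz": 0, "wx": 0, "wy": 0, "wz": 0, "jaw": 1}
    - {"dx": 0, "dy": 0, "dz": 0, "wx": 0, "wy": 0, "wz": 0, "jaw": 1}
    - {"dx": 0, "dy": 0, "dz": 0, "wx": 0, "wy": 0, "wz": 0, "jaw": 1}

```text
clock: 2.15
position: [0.5037, -0.0725, 0.3172]
ee_rot: [-0.172, -3.136, 0.001]
contact_force: [-0.5, 1.1, 0.4]
opening: 0.999
gripper_force: 0.0
```

```bash
cat > hub.py <<'E'
from h import *
np.set_printoptions(precision=4,suppress=True)
def hubs(name):
    s=snapshot("wrist"); save(s,name+".png"); np.savez("pics/"+name+".npz",**s)
    P=cloud(s); hsv=cv2.cvtColor(s["img"],cv2.COLOR_RGB2HSV); h=hsv[...,0].astype(int); h[h>150]-=180
    for c,lo,hi in(("red",-10,12),("yel",18,38),("grn",42,90)):
        m=(hsv[...,1]>80)&(hsv[...,2]>80)&(h>=lo)&(h<=hi)&(P[...,2]>.205)&(P[...,2]<.225)
        if m.sum()>10:
            q=P[m]; v,u=np.nonzero(m); r=cv2.minAreaRect((q[:,:2]*1000).astype(np.float32)); print(c,m.sum(),np.round(r[0]+r[1],1),round(r[2],1),"z",np.median(q[:,2]),"uv",u.mean(),v.mean())
    return s,P
E
python3 - <<'E'
from hub import *
go(.5185,-.089,.197,174)
s,P=hubs("w2")
m=(P[...,2]>.210)&(P[...,2]<.219)&(P[...,0]<.61)&(P[...,0]>.45)&(abs(P[...,1]+.09)<.06)
for x in np.arange(.496,.61,.008):
    q=P[m&(abs(P[...,0]-x)<.003)]
    if len(q): print(round(x,3),np.percentile(q[:,1],[2,50,98]))
E
```

```text
t 2.15 p [ 0.5037 -0.0725  0.3172] yaw 173.72 tilt [-0.0011 -0.0007] wz -0.0049 d [-0.414 -0.368  3.006] F [-0.54  1.07  0.35] open 0.999 gf 0.0
red 564 [585.4 -95.3  25.1  15.9] 80.8 z 0.2150831468967132 uv 298.1666666666667 351.5195035460993
yel 627 [552.1 -87.4  25.6  16. ] 80.1 z 0.21510808431429795 uv 303.70334928229664 311.4561403508772
grn 650 [513.2 -87.2  27.7  24. ] 82.3 z 0.21512067689446612 uv 296.9030769230769 267.88461538461536
0.496 [-0.0849 -0.081  -0.078 ]
0.504 [-0.1081 -0.0881 -0.0645]
0.512 [-0.109  -0.0866 -0.0649]
0.52 [-0.1102 -0.0876 -0.0658]
0.528 [-0.111  -0.0889 -0.0667]
0.536 [-0.1072 -0.088  -0.0676]
0.544 [-0.1082 -0.0858 -0.0639]
0.552 [-0.1093 -0.0866 -0.0652]
0.56 [-0.1104 -0.0884 -0.0661]
0.568 [-0.1147 -0.0924 -0.0673]
0.576 [-0.1159 -0.093  -0.0712]
0.584 [-0.1168 -0.0951 -0.073 ]
0.592 [-0.1184 -0.0951 -0.0739]
0.6 [-0.1174 -0.0921 -0.0749]
0.608 [-0.1061 -0.0952 -0.0862]
```

View pics/w2.png

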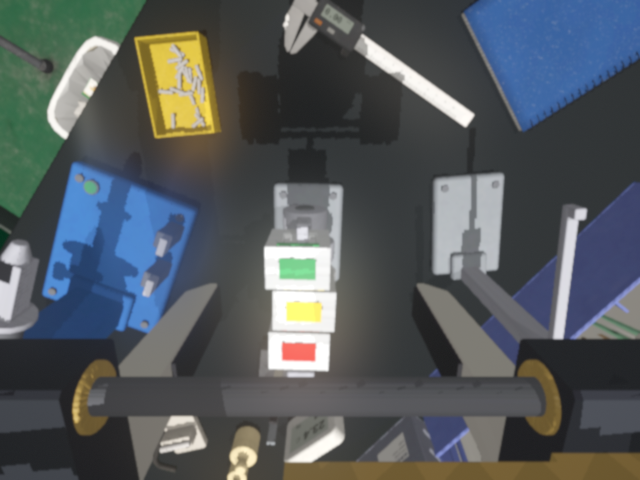

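The wrist view shows green at (297,268), yellow at (304,311) and red at (298,352), with the spare bar on the right at (570,270). The full bar's yaw is about -7.5°. Now descend on green and grip.

Request:
arm_command:
  targets:
    - {"dx": -0.416, "dy": -0.32, "dz": 0, "wx": 0, "wy": 0, "wz": 0.021, "jaw": 1}
    - {"dx": 0, "dy": 0, "dz": 0.8, "wx": 0, "wy": 0, "wz": 0, "jaw": 1}
    - {"dx": 0, "dy": 0, "dz": 0.8, "wx": 0, "wy": 0, "wz": 0, "jaw": 1}
    - {"dx": 0, "dy": 0, "dz": 0.8, "wx": 0, "wy": 0, "wz": 0, "jaw": 1}
    - {"dx": 0, "dy": 0, "dz": 0.6, "wx": 0, "wy": 0, "wz": 0, "jaw": 1}
    - {"dx": 0, "dy": 0, "dz": 0, "wx": 0, "wy": 0, "wz": 0, "jaw": 0.8}
    - {"dx": 0, "dy": 0, "dz": 0, "wx": 0, "wy": 0, "wz": 0, "jaw": 0.6}
    - {"dx": 0, "dy": 0, "dz": 0, "wx": 0, "wy": 0, "wz": 0, "jaw": 0.3}
    - {"dx": 0, "dy": 0, "dz": 0, "wx": 0, "wy": 0, "wz": 0, "jaw": 0.3}
    - {"dx": 0, "dy": 0, "dz": 0, "wx": 0, "wy": 0, "wz": 0, "jaw": 0.3}
    - {"dx": 0, "dy": 0, "dz": 0, "wx": 0, "wy": 0, "wz": 0, "jaw": 0.3}

```text
clock: 3.12
position: [0.52, -0.0846, 0.199]
ee_rot: [0.196, 3.133, -0.0]
contact_force: [0.3, 0.0, -0.6]
opening: 0.619
gripper_force: 0.0
```

```bash
python3 -c "
from h import *
go(.5185,-.0875,.197,172.5)"
```

```text
t 3.12 p [ 0.52   -0.0846  0.199 ] yaw 172.84 tilt [ 0.0027 -0.0002] wz 0.0060 d [ 0.028 -0.078  0.05 ] F [ 0.29  0.01 -0.62] open 0.619 gf 0.0
```

Request:
arm_command:
  targets:
    - {"dx": 0, "dy": -0.07, "dz": 0.05, "wx": 0, "wy": 0, "wz": 0, "jaw": 0.3}
    - {"dx": 0, "dy": 0, "dz": 0, "wx": 0, "wy": 0, "wz": 0, "jaw": 0.0}
    - {"dx": 0, "dy": 0, "dz": 0, "wx": 0, "wy": 0, "wz": 0, "jaw": 0.0}
    - {"dx": 0, "dy": 0, "dz": 0, "wx": 0, "wy": 0, "wz": 0, "jaw": 0.0}
    - {"dx": 0, "dy": 0, "dz": 0, "wx": 0, "wy": 0, "wz": 0, "jaw": 0.0}

```text
clock: 3.53
position: [0.5189, -0.088, 0.1959]
ee_rot: [0.197, 3.135, -0.001]
contact_force: [-0.9, -0.5, 2.5]
opening: 0.493
gripper_force: 29.9
```

```bash
python3 -c "
from h import *
go(.5185,-.0875,.197,172.5)"
```

```text
t 3.53 p [ 0.5189 -0.088   0.1959] yaw 172.80 tilt [ 0.0002 -0.0008] wz 0.0052 d [ 0.012  0.011 -0.027] F [-0.85 -0.54  2.47] open 0.493 gf 29.9
```

Request:
arm_command:
  targets:
    - {"dx": 0, "dy": 0, "dz": -0.15, "wx": 0, "wy": 0, "wz": 0, "jaw": 0.0}
    - {"dx": 0, "dy": 0, "dz": -0.14, "wx": 0, "wy": 0, "wz": 0, "jaw": 0.0}
    - {"dx": 0, "dy": 0, "dz": 0, "wx": 0, "wy": 0, "wz": 0, "jaw": 0.0}
    - {"dx": 0, "dy": 0, "dz": 0, "wx": 0, "wy": 0, "wz": 0, "jaw": 0.0}

```text
clock: 3.87
position: [0.5189, -0.087, 0.2073]
ee_rot: [-0.196, -3.135, -0.0]
contact_force: [-1.3, 0.2, -4.0]
opening: 0.496
gripper_force: 29.9
```

```bash
python3 -c "
from h import *
go(.5185,-.0875,.2085,172.5)"
```

```text
t 3.87 p [ 0.5189 -0.087   0.2073] yaw 172.86 tilt [-0.0001  0.0003] wz 0.0062 d [ 0.007 -0.015 -0.03 ] F [-1.32  0.25 -4.04] open 0.496 gf 29.9
```

Request:
arm_command:
  targets:
    - {"dx": 0.15, "dy": 0, "dz": 0, "wx": 0, "wy": 0, "wz": 0, "jaw": 0.0}
    - {"dx": 0.25, "dy": 0, "dz": 0, "wx": 0, "wy": 0, "wz": 0, "jaw": 0.0}
    - {"dx": 0.25, "dy": 0, "dz": 0, "wx": 0, "wy": 0, "wz": 0, "jaw": 0.0}
    - {"dx": 0.25, "dy": 0, "dz": 0, "wx": 0, "wy": 0, "wz": 0, "jaw": 0.0}
    - {"dx": 0.25, "dy": 0, "dz": 0, "wx": 0, "wy": 0, "wz": 0, "jaw": 0.0}
    - {"dx": 0.2, "dy": 0, "dz": 0, "wx": 0, "wy": 0, "wz": 0, "jaw": 0.0}
    - {"dx": 0.15, "dy": 0, "dz": 0, "wx": 0, "wy": 0, "wz": 0, "jaw": 0.0}
    - {"dx": 0, "dy": 0, "dz": 0, "wx": 0, "wy": 0, "wz": 0, "jaw": 0.0}

```text
clock: 4.53
position: [0.4576, -0.0796, 0.2071]
ee_rot: [-0.197, -3.133, -0.001]
contact_force: [0.1, 0.3, -3.2]
opening: 0.499
gripper_force: 29.9
```

Run:
```python
from h import *
go(.4585,.1085,.2085,178.6)
s=snapshot("wrist"); save(s,"w3.png"); P=cloud(s)   # spare bar seen from here
for x in np.arange(.49,.64,.01):
    q=P[(abs(P[...,0]-x)<.003)&(abs(P[...,1]-.108)<.03)&(P[...,2]>.19)&(P[...,2]<.23)]
    if len(q): print(round(x,3),len(q),np.percentile(q[:,1],[5,50,95]).round(4),np.percentile(q[:,2],[50,95]).round(4))
q=P[(P[...,2]>.207)&(P[...,2]<.23)&(abs(P[...,1]-.108)<.03)&(P[...,0]>.47)&(P[...,0]<.55)]; print("lip",len(q),np.percentile(q,[2,50,98],axis=0).round(4) if len(q) else 0)
```

```text
t 4.53 p [ 0.4576 -0.0796  0.2071] yaw 172.82 tilt [-0.002   0.0005] wz -0.1009 d [ 0.093  4.701 -0.033] F [ 0.11  0.34 -3.19] open 0.499 gf 29.9
lip 0 0
```

Request:
arm_command:
  targets:
    - {"dx": 0.1, "dy": 0, "dz": 0, "wx": 0, "wy": 0, "wz": -0.05, "jaw": 0.0}
    - {"dx": 0, "dy": 0.25, "dz": 0, "wx": 0, "wy": 0, "wz": -0.05, "jaw": 0.0}
    - {"dx": 0, "dy": 0.5, "dz": 0, "wx": 0, "wy": 0, "wz": 0, "jaw": 0.0}
    - {"dx": 0, "dy": 0.7, "dz": 0, "wx": 0, "wy": 0, "wz": 0, "jaw": 0.0}
    - {"dx": 0, "dy": 0.8, "dz": 0, "wx": 0, "wy": 0, "wz": 0, "jaw": 0.0}
    - {"dx": 0, "dy": 0.8, "dz": 0, "wx": 0, "wy": 0, "wz": 0, "jaw": 0.0}
    - {"dx": 0, "dy": 0.7, "dz": 0, "wx": 0, "wy": 0, "wz": 0, "jaw": 0.0}
    - {"dx": 0, "dy": 0.5, "dz": 0, "wx": 0, "wy": 0, "wz": 0, "jaw": 0.0}
    - {"dx": 0, "dy": 0.35, "dz": 0, "wx": 0, "wy": 0, "wz": 0, "jaw": 0.0}
    - {"dx": 0, "dy": 0.1, "dz": 0, "wx": 0, "wy": 0, "wz": 0, "jaw": 0.0}
    - {"dx": 0, "dy": 0, "dz": 0, "wx": 0, "wy": 0, "wz": 0, "jaw": 0.0}
    - {"dx": 0, "dy": 0, "dz": 0, "wx": 0, "wy": 0, "wz": 0, "jaw": 0.0}

```text
clock: 5.58
position: [0.4607, 0.108, 0.2071]
ee_rot: [-0.039, -3.141, 0.001]
contact_force: [-0.7, -0.3, -3.5]
opening: 0.495
gripper_force: 29.9
```

```bash
cat > spare.py <<'E'
from h import *
import sys
go(.4585,.1085,.2085,178.6)
s=snapshot("wrist"); save(s,sys.argv[1]+".png"); P=cloud(s)
for x in np.arange(.4,.66,.01):
    q=P[(abs(P[...,0]-x)<.003)&(abs(P[...,1]-.108)<.035)&(P[...,2]>.185)&(P[...,2]<.235)]
    if len(q): print(round(x,3),len(q),np.percentile(q[:,1],[5,50,95]).round(4),np.percentile(q[:,2],[50,95]).round(4))
E
python3 spare.py w4
```

```text
t 5.58 p [0.4607 0.108  0.2071] yaw 178.56 tilt [-0.0001 -0.0009] wz -0.0007 d [ 0.056  0.012 -0.034] F [-0.68 -0.31 -3.54] open 0.495 gf 29.9
0.44 51 [0.089  0.0976 0.1123] [0.2206 0.2234]
0.45 5168 [0.0751 0.107  0.1408] [0.2248 0.2325]
0.46 1691 [0.0859 0.1085 0.1307] [0.2261 0.2293]
0.47 1416 [0.0871 0.1084 0.1292] [0.2257 0.2267]
0.52 161 [0.1066 0.11   0.1139] [0.2034 0.2043]
0.53 151 [0.1065 0.1102 0.1136] [0.2034 0.2042]
0.54 133 [0.1061 0.1096 0.1131] [0.2034 0.2042]
```

View pics/w4.png

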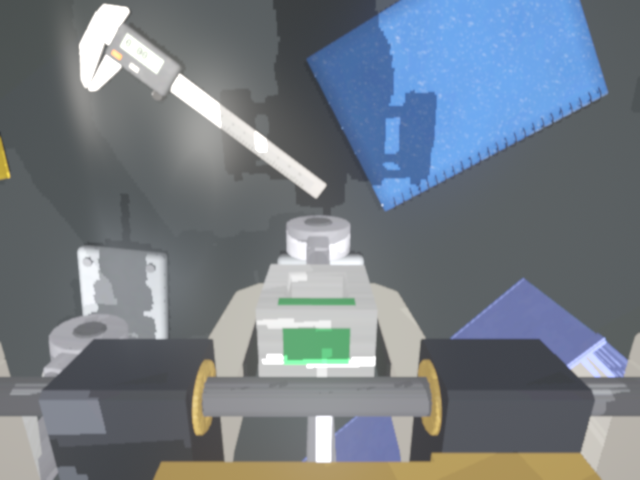

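The held green hub at (318,330) hangs straight and lines up with the spare bar seen below it at (323,440). Slide it on.

Request:
arm_command:
  targets:
    - {"dx": -0.15, "dy": 0.02, "dz": 0, "wx": 0, "wy": 0, "wz": 0, "jaw": 0.0}
    - {"dx": -0.3, "dy": 0, "dz": 0, "wx": 0, "wy": 0, "wz": 0, "jaw": 0.0}
    - {"dx": -0.35, "dy": 0, "dz": 0, "wx": 0, "wy": 0, "wz": 0, "jaw": 0.0}
    - {"dx": -0.35, "dy": 0, "dz": 0, "wx": 0, "wy": 0, "wz": 0, "jaw": 0.0}
    - {"dx": -0.35, "dy": 0, "dz": 0, "wx": 0, "wy": 0, "wz": 0, "jaw": 0.0}
    - {"dx": -0.35, "dy": 0, "dz": 0, "wx": 0, "wy": 0, "wz": 0, "jaw": 0.0}
    - {"dx": -0.35, "dy": 0, "dz": 0, "wx": 0, "wy": 0, "wz": 0, "jaw": 0.0}
    - {"dx": -0.35, "dy": 0, "dz": 0, "wx": 0, "wy": 0, "wz": 0, "jaw": 0.0}
    - {"dx": -0.3, "dy": 0, "dz": 0, "wx": 0, "wy": 0, "wz": 0, "jaw": 0.0}
    - {"dx": -0.2, "dy": 0, "dz": 0, "wx": 0, "wy": 0, "wz": 0, "jaw": 0.0}
    - {"dx": 0, "dy": 0, "dz": 0, "wx": 0, "wy": 0, "wz": 0, "jaw": 0.0}

```text
clock: 6.55
position: [0.5846, 0.1048, 0.207]
ee_rot: [0.043, 3.14, -0.001]
contact_force: [0.4, -0.9, -4.2]
opening: 0.496
gripper_force: 29.9
```

Request:
arm_command:
  targets:
    - {"dx": 0, "dy": 0, "dz": 0.1, "wx": 0, "wy": 0, "wz": 0, "jaw": 0.0}
    - {"dx": 0, "dy": 0, "dz": 0.1, "wx": 0, "wy": 0, "wz": 0, "jaw": 0.0}
    - {"dx": 0, "dy": 0, "dz": 0.08, "wx": 0, "wy": 0, "wz": 0, "jaw": 0.0}
    - {"dx": 0, "dy": 0, "dz": 0, "wx": 0, "wy": 0, "wz": 0, "jaw": 0.0}

```text
clock: 6.88
position: [0.5818, 0.1063, 0.196]
ee_rot: [-0.039, -3.14, 0.0]
contact_force: [-0.4, 0.1, -3.6]
opening: 0.49
gripper_force: 29.9
```

```bash
python3 spare.py w5
```

```text
t 6.88 p [0.5818 0.1063 0.196 ] yaw 178.57 tilt [-0.0011 -0.    ] wz -0.0006 d [ 3.083 -0.02  -0.31 ] F [-0.41  0.07 -3.57] open 0.490 gf 29.9
0.5 420 [0.1073 0.1108 0.1144] [0.2103 0.2115]
0.51 370 [0.1072 0.1107 0.1142] [0.2035 0.2045]
0.52 339 [0.1069 0.1103 0.1137] [0.2034 0.2043]
0.53 318 [0.1067 0.1101 0.1136] [0.2034 0.2044]
0.54 293 [0.1063 0.1096 0.113 ] [0.2034 0.2044]
0.55 285 [0.1061 0.1097 0.1131] [0.2033 0.2044]
0.56 272 [0.1057 0.1094 0.1127] [0.2034 0.2044]
0.57 4596 [0.0744 0.0994 0.1399] [0.2145 0.2324]
0.58 1888 [0.0838 0.1069 0.1296] [0.215  0.2283]
0.59 1474 [0.0853 0.1069 0.1281] [0.2146 0.2157]
0.62 356 [0.0979 0.1072 0.1167] [0.2105 0.2121]
0.63 288 [0.0978 0.1075 0.1171] [0.2101 0.211 ]
```

Request:
arm_command:
  targets:
    - {"dx": 0, "dy": 0, "dz": 0.02, "wx": 0, "wy": 0, "wz": 0, "jaw": 0.0}
    - {"dx": 0, "dy": 0, "dz": 0, "wx": 0, "wy": 0, "wz": 0, "jaw": 0.55}
    - {"dx": 0, "dy": 0, "dz": 0, "wx": 0, "wy": 0, "wz": 0, "jaw": 1}
    - {"dx": 0, "dy": 0, "dz": 0, "wx": 0, "wy": 0, "wz": 0, "jaw": 1}
    - {"dx": 0, "dy": 0, "dz": 0, "wx": 0, "wy": 0, "wz": 0, "jaw": 1}
    - {"dx": 0, "dy": 0, "dz": 0, "wx": 0, "wy": 0, "wz": 0, "jaw": 1}
    - {"dx": 0, "dy": 0, "dz": -0.4, "wx": 0, "wy": 0, "wz": 0, "jaw": 1}
    - {"dx": 0, "dy": 0, "dz": -0.8, "wx": 0, "wy": 0, "wz": 0, "jaw": 1}
    - {"dx": 0, "dy": 0, "dz": -0.8, "wx": 0, "wy": 0, "wz": 0, "jaw": 1}
    - {"dx": 0, "dy": 0, "dz": -0.6, "wx": 0, "wy": 0, "wz": 0, "jaw": 1}

```text
clock: 7.77
position: [0.5833, 0.1063, 0.3017]
ee_rot: [0.04, 3.139, 0.001]
contact_force: [0.7, -0.4, 0.3]
opening: 0.995
gripper_force: 0.0
```

Run:
```python
from hub import *
go(.5525,-.0875,.300,172.7)
s,P=hubs("w6")
```

```text
t 7.77 p [0.5833 0.1063 0.3017] yaw 178.55 tilt [0.0027 0.0003] wz 0.1022 d [ 0.148 -4.903  0.04 ] F [ 0.71 -0.41  0.28] open 0.995 gf 0.0
red 669 [585.8 -92.5  22.1  16.2] 79.5 z 0.21511354401788943 uv 15.254110612855008 265.4319880418535
yel 819 [643.8  26.4 325.9  31.7] 48.6 z 0.21503058412182122 uv 16.288156288156287 213.43223443223442
grn 874 [576.3 105.9  27.4  24. ] 88.0 z 0.2150729310431236 uv 316.11899313501146 248.93592677345538
```

Request:
arm_command:
  targets:
    - {"dx": 0.15, "dy": 0, "dz": 0, "wx": 0, "wy": 0, "wz": 0.051, "jaw": 1}
    - {"dx": 0, "dy": 0, "dz": 0, "wx": 0, "wy": 0, "wz": 0.051, "jaw": 1}
    - {"dx": 0, "dy": -0.9, "dz": 0, "wx": 0, "wy": 0, "wz": 0, "jaw": 1}
    - {"dx": 0, "dy": -1, "dz": 0, "wx": 0, "wy": 0, "wz": 0, "jaw": 1}
    - {"dx": 0, "dy": -1, "dz": 0, "wx": 0, "wy": 0, "wz": 0, "jaw": 1}
    - {"dx": 0, "dy": -1, "dz": 0, "wx": 0, "wy": 0, "wz": 0, "jaw": 1}
    - {"dx": 0, "dy": -1, "dz": 0, "wx": 0, "wy": 0, "wz": 0, "jaw": 1}
    - {"dx": 0, "dy": 0, "dz": 0, "wx": 0, "wy": 0, "wz": 0, "jaw": 1}
    - {"dx": 0, "dy": 0, "dz": 0, "wx": 0, "wy": 0, "wz": 0, "jaw": 1}

```text
clock: 8.57
position: [0.5511, -0.0916, 0.2993]
ee_rot: [0.211, 3.134, -0.002]
contact_force: [0.3, 0.3, -1.0]
opening: 1.0
gripper_force: 0.0
```

Run:
```python
from hub import *
go(.5525,-.0875,.197,172.7)
s,P=hubs("w7")
m=(P[...,2]>.205)&(P[...,2]<.219)&(P[...,0]<.625)&(P[...,0]>.45)&(abs(P[...,1]+.09)<.04)
for x in np.arange(.488,.625,.008):
    q=P[m&(abs(P[...,0]-x)<.003)]
    if len(q): print(round(x,3),np.percentile(q[:,1],[2,50,98]),np.median(q[:,2]))
```

```text
t 8.57 p [ 0.5511 -0.0916  0.2993] yaw 172.31 tilt [ 0.0002 -0.0013] wz -0.0068 d [-0.021  0.109  2.558] F [ 0.27  0.33 -0.96] open 1.000 gf 0.0
red 759 [585.6 -95.3  25.2  16.2] 81.8 z 0.21513246821696577 uv 317.8550724637681 304.1949934123847
yel 988 [547.9 -86.3  29.5  24.8] 82.3 z 0.21497453882318351 uv 322.88663967611336 252.97874493927125
grn 864 [576.6 105.6  27.3  24.5] 88.4 z 0.2150221703429045 uv 621.1203703703703 257.0613425925926
0.488 [-0.0845 -0.0809 -0.077 ] 0.2102788475552828
0.496 [-0.0851 -0.0808 -0.0777] 0.20996181490769344
0.504 [-0.0824 -0.0824 -0.0824] 0.20555349085889055
0.512 [-0.0866 -0.0866 -0.0866] 0.20594551501234387
0.528 [-0.0839 -0.0838 -0.0837] 0.20510977055972512
0.536 [-0.1074 -0.0925 -0.0709] 0.21340056756364423
0.544 [-0.1084 -0.0862 -0.0637] 0.2145709056115279
0.552 [-0.1094 -0.0873 -0.0649] 0.21483511088052204
0.56 [-0.1108 -0.0883 -0.066 ] 0.21461460213027553
0.568 [-0.1151 -0.0929 -0.0672] 0.21417281192143972
0.576 [-0.1162 -0.0929 -0.0711] 0.21449261238827877
0.584 [-0.1172 -0.0951 -0.0726] 0.21484494537673765
0.592 [-0.1182 -0.0953 -0.0738] 0.21474306964118106
0.6 [-0.117  -0.0921 -0.0746] 0.2144560792365336
0.608 [-0.1074 -0.0966 -0.0862] 0.21097816864529967
0.616 [-0.1081 -0.0969 -0.087 ] 0.21032696859028022
0.624 [-0.1007 -0.0992 -0.0985] 0.20528770391066373
```

Request:
arm_command:
  targets:
    - {"dx": 0, "dy": 0.11, "dz": 0.2, "wx": 0, "wy": 0, "wz": 0, "jaw": 1}
    - {"dx": 0, "dy": 0, "dz": 0.7, "wx": 0, "wy": 0, "wz": 0, "jaw": 1}
    - {"dx": 0, "dy": 0, "dz": 0.7, "wx": 0, "wy": 0, "wz": 0, "jaw": 1}
    - {"dx": 0, "dy": 0, "dz": 0.6, "wx": 0, "wy": 0, "wz": 0, "jaw": 1}
    - {"dx": 0, "dy": 0, "dz": 0.35, "wx": 0, "wy": 0, "wz": 0, "jaw": 0.8}
    - {"dx": 0, "dy": 0, "dz": 0, "wx": 0, "wy": 0, "wz": 0, "jaw": 0.6}
    - {"dx": 0, "dy": 0, "dz": 0, "wx": 0, "wy": 0, "wz": 0, "jaw": 0.6}
    - {"dx": 0, "dy": 0, "dz": 0, "wx": 0, "wy": 0, "wz": 0, "jaw": 0.6}
    - {"dx": 0, "dy": 0, "dz": 0, "wx": 0, "wy": 0, "wz": 0, "jaw": 0.6}

```text
clock: 9.37
position: [0.5534, -0.083, 0.1985]
ee_rot: [0.197, 3.133, 0.0]
contact_force: [0.2, 0.3, 0.3]
opening: 0.695
gripper_force: 0.0
```

```bash
python3 -c "
from h import *
go(.5515,-.0872,.1965,172.5)"
```

```text
t 9.37 p [ 0.5534 -0.083   0.1985] yaw 172.79 tilt [ 0.0028 -0.0002] wz 0.0051 d [ 0.033 -0.111  0.049] F [0.16 0.32 0.33] open 0.695 gf 0.0
```

Request:
arm_command:
  targets:
    - {"dx": 0.03, "dy": -0.1, "dz": 0.05, "wx": 0, "wy": 0, "wz": 0, "jaw": 0.6}
    - {"dx": 0, "dy": 0, "dz": 0, "wx": 0, "wy": 0, "wz": 0, "jaw": 0.0}
    - {"dx": 0, "dy": 0, "dz": 0, "wx": 0, "wy": 0, "wz": 0, "jaw": 0.0}
    - {"dx": 0, "dy": 0, "dz": 0, "wx": 0, "wy": 0, "wz": 0, "jaw": 0.0}
    - {"dx": 0, "dy": 0, "dz": 0, "wx": 0, "wy": 0, "wz": 0, "jaw": 0.0}
    - {"dx": 0, "dy": 0, "dz": 0, "wx": 0, "wy": 0, "wz": 0, "jaw": 0.0}

```text
clock: 9.87
position: [0.5506, -0.0876, 0.1957]
ee_rot: [0.2, 3.135, -0.0]
contact_force: [-1.8, -0.8, 3.8]
opening: 0.492
gripper_force: 29.9
```

```bash
python3 -c "
from h import *
go(.5515,-.0872,.1965,172.5)"
```

```text
t 9.87 p [ 0.5506 -0.0876  0.1957] yaw 172.70 tilt [ 0.0003 -0.0002] wz 0.0035 d [-0.02   0.014 -0.019] F [-1.82 -0.83  3.82] open 0.492 gf 29.9
```

Request:
arm_command:
  targets:
    - {"dx": 0, "dy": 0, "dz": -0.15, "wx": 0, "wy": 0, "wz": 0, "jaw": 0.0}
    - {"dx": 0, "dy": 0, "dz": -0.14, "wx": 0, "wy": 0, "wz": 0, "jaw": 0.0}
    - {"dx": 0, "dy": 0, "dz": 0, "wx": 0, "wy": 0, "wz": 0, "jaw": 0.0}
    - {"dx": 0.05, "dy": 0, "dz": 0, "wx": 0, "wy": 0, "wz": 0, "jaw": 0.0}
    - {"dx": 0.2, "dy": 0, "dz": 0, "wx": 0, "wy": 0, "wz": 0, "jaw": 0.0}

```text
clock: 10.28
position: [0.5413, -0.086, 0.2066]
ee_rot: [0.199, 3.134, -0.0]
contact_force: [-0.5, 0.8, -3.9]
opening: 0.493
gripper_force: 29.9
```

```bash
python3 -c "
from h import *
go(.458,-.076,.2075,172.5)"
```

```text
t 10.28 p [ 0.5413 -0.086   0.2066] yaw 172.74 tilt [ 0.0009 -0.0003] wz 0.0041 d [ 2.097 -0.023 -0.025] F [-0.49  0.77 -3.86] open 0.493 gf 29.9
```

Request:
arm_command:
  targets:
    - {"dx": 0.25, "dy": 0, "dz": 0, "wx": 0, "wy": 0, "wz": 0, "jaw": 0.0}
    - {"dx": 0.3, "dy": 0, "dz": 0, "wx": 0, "wy": 0, "wz": 0, "jaw": 0.0}
    - {"dx": 0.3, "dy": 0, "dz": 0, "wx": 0, "wy": 0, "wz": 0, "jaw": 0.0}
    - {"dx": 0.3, "dy": 0, "dz": 0, "wx": 0, "wy": 0, "wz": 0, "jaw": 0.0}
    - {"dx": 0.3, "dy": 0, "dz": 0, "wx": 0, "wy": 0, "wz": 0, "jaw": 0.0}
    - {"dx": 0.3, "dy": 0, "dz": 0, "wx": 0, "wy": 0, "wz": 0, "jaw": 0.0}
    - {"dx": 0.2, "dy": 0, "dz": 0, "wx": 0, "wy": 0, "wz": 0, "jaw": 0.0}
    - {"dx": 0.15, "dy": 0, "dz": 0, "wx": 0, "wy": 0, "wz": 0, "jaw": 0.0}
    - {"dx": 0, "dy": 0, "dz": 0, "wx": 0, "wy": 0, "wz": 0, "jaw": 0.0}

```text
clock: 11.03
position: [0.4557, -0.0753, 0.2068]
ee_rot: [-0.2, -3.133, -0.0]
contact_force: [-1.0, 0.3, -3.5]
opening: 0.494
gripper_force: 29.9
```

Request:
arm_command:
  targets:
    - {"dx": 0, "dy": 0, "dz": 0, "wx": 0, "wy": 0, "wz": -0.05, "jaw": 0.0}
    - {"dx": 0, "dy": 0.25, "dz": 0, "wx": 0, "wy": 0, "wz": -0.055, "jaw": 0.0}
    - {"dx": 0, "dy": 0.5, "dz": 0, "wx": 0, "wy": 0, "wz": 0, "jaw": 0.0}
    - {"dx": 0, "dy": 0.7, "dz": 0, "wx": 0, "wy": 0, "wz": 0, "jaw": 0.0}
    - {"dx": 0, "dy": 0.8, "dz": 0, "wx": 0, "wy": 0, "wz": 0, "jaw": 0.0}
    - {"dx": 0, "dy": 0.8, "dz": 0, "wx": 0, "wy": 0, "wz": 0, "jaw": 0.0}
    - {"dx": 0, "dy": 0.7, "dz": 0, "wx": 0, "wy": 0, "wz": 0, "jaw": 0.0}
    - {"dx": 0, "dy": 0.5, "dz": 0, "wx": 0, "wy": 0, "wz": 0, "jaw": 0.0}
    - {"dx": 0, "dy": 0.3, "dz": 0, "wx": 0, "wy": 0, "wz": 0, "jaw": 0.0}
    - {"dx": 0, "dy": 0.05, "dz": 0, "wx": 0, "wy": 0, "wz": 0, "jaw": 0.0}
    - {"dx": 0, "dy": 0, "dz": 0, "wx": 0, "wy": 0, "wz": 0, "jaw": 0.0}
    - {"dx": 0, "dy": 0, "dz": 0, "wx": 0, "wy": 0, "wz": 0, "jaw": 0.0}

```text
clock: 12.03
position: [0.4621, 0.1077, 0.2068]
ee_rot: [-0.035, -3.141, 0.001]
contact_force: [-0.6, 0.5, -2.5]
opening: 0.493
gripper_force: 29.9
```

```bash
python3 spare.py w8
```

```text
t 12.03 p [0.4621 0.1077 0.2068] yaw 178.71 tilt [-0.0001 -0.0009] wz 0.0019 d [ 0.091  0.019 -0.043] F [-0.56  0.47 -2.5 ] open 0.493 gf 29.9
0.45 6771 [0.0758 0.1028 0.1344] [0.2182 0.2294]
0.46 2121 [0.0863 0.1083 0.13  ] [0.2257 0.2276]
0.47 1468 [0.0868 0.1081 0.1294] [0.2258 0.227 ]
0.52 152 [0.1065 0.1099 0.1138] [0.2034 0.2043]
0.53 155 [0.1062 0.1097 0.1137] [0.2034 0.2042]
0.54 150 [0.106  0.1095 0.1131] [0.2033 0.2043]
```

Request:
arm_command:
  targets:
    - {"dx": -0.15, "dy": 0.03, "dz": 0, "wx": 0, "wy": 0, "wz": 0, "jaw": 0.0}
    - {"dx": -0.3, "dy": 0, "dz": 0, "wx": 0, "wy": 0, "wz": 0, "jaw": 0.0}
    - {"dx": -0.3, "dy": 0, "dz": 0, "wx": 0, "wy": 0, "wz": 0, "jaw": 0.0}
    - {"dx": -0.3, "dy": 0, "dz": 0, "wx": 0, "wy": 0, "wz": 0, "jaw": 0.0}
    - {"dx": -0.3, "dy": 0, "dz": 0, "wx": 0, "wy": 0, "wz": 0, "jaw": 0.0}
    - {"dx": -0.25, "dy": 0, "dz": 0, "wx": 0, "wy": 0, "wz": 0, "jaw": 0.0}
    - {"dx": -0.2, "dy": 0, "dz": 0, "wx": 0, "wy": 0, "wz": 0, "jaw": 0.0}
    - {"dx": 0, "dy": 0, "dz": 0, "wx": 0, "wy": 0, "wz": 0, "jaw": 0.0}
    - {"dx": 0, "dy": 0, "dz": 0.1, "wx": 0, "wy": 0, "wz": 0, "jaw": 0.0}
    - {"dx": 0, "dy": 0, "dz": 0.1, "wx": 0, "wy": 0, "wz": 0, "jaw": 0.0}
    - {"dx": 0, "dy": 0, "dz": 0.07, "wx": 0, "wy": 0, "wz": 0, "jaw": 0.0}
    - {"dx": 0, "dy": 0, "dz": 0, "wx": 0, "wy": 0, "wz": 0, "jaw": 0.0}

```text
clock: 13.08
position: [0.5332, 0.108, 0.1958]
ee_rot: [-0.034, -3.14, 0.0]
contact_force: [-0.2, -0.1, -3.3]
opening: 0.491
gripper_force: 29.9
```

```bash
python3 spare.py w9
```

```text
t 13.08 p [0.5332 0.108  0.1958] yaw 178.74 tilt [-0.0012 -0.0001] wz 0.0025 d [ 1.868 -0.033 -0.314] F [-0.21 -0.13 -3.32] open 0.491 gf 29.9
0.5 516 [0.1074 0.1109 0.1143] [0.2096 0.2111]
0.51 235 [0.107  0.1104 0.114 ] [0.2033 0.2043]
0.52 4923 [0.075  0.0979 0.1293] [0.211  0.2275]
0.53 1962 [0.0856 0.1086 0.1314] [0.2151 0.2292]
0.54 1573 [0.0867 0.1085 0.1302] [0.215  0.2163]
0.55 17 [0.1101 0.1252 0.1304] [0.214  0.2143]
0.57 1277 [0.0863 0.1069 0.1276] [0.2144 0.2153]
0.58 1178 [0.086  0.1067 0.1275] [0.2148 0.2157]
0.59 594 [0.0853 0.108  0.1277] [0.2146 0.2155]
```

Request:
arm_command:
  targets:
    - {"dx": 0, "dy": 0, "dz": 0.02, "wx": 0, "wy": 0, "wz": 0, "jaw": 0.0}
    - {"dx": 0, "dy": 0, "dz": 0, "wx": 0, "wy": 0, "wz": 0, "jaw": 0.55}
    - {"dx": 0, "dy": 0, "dz": 0, "wx": 0, "wy": 0, "wz": 0, "jaw": 1}
    - {"dx": 0, "dy": 0, "dz": 0, "wx": 0, "wy": 0, "wz": 0, "jaw": 1}
    - {"dx": 0, "dy": 0, "dz": 0, "wx": 0, "wy": 0, "wz": 0, "jaw": 1}
    - {"dx": 0, "dy": 0, "dz": 0, "wx": 0, "wy": 0, "wz": 0, "jaw": 1}
    - {"dx": 0, "dy": 0, "dz": -0.4, "wx": 0, "wy": 0, "wz": 0, "jaw": 1}
    - {"dx": 0, "dy": 0, "dz": -0.8, "wx": 0, "wy": 0, "wz": 0, "jaw": 1}
    - {"dx": 0, "dy": 0, "dz": -0.8, "wx": 0, "wy": 0, "wz": 0, "jaw": 1}
    - {"dx": 0, "dy": 0, "dz": -0.6, "wx": 0, "wy": 0, "wz": 0.05, "jaw": 1}
    - {"dx": 0, "dy": 0, "dz": 0, "wx": 0, "wy": 0, "wz": 0.055, "jaw": 1}

```text
clock: 14.05
position: [0.537, 0.1083, 0.3049]
ee_rot: [0.203, 3.124, 0.005]
contact_force: [0.7, 0.8, 0.0]
opening: 1.0
gripper_force: 0.0
```

Run:
```python
from hub import *
go(.5855,-.0955,.300,172.7)
s,P=hubs("w10")
```

```text
t 14.05 p [0.537  0.1083 0.3049] yaw 172.56 tilt [0.0112 0.0027] wz -0.0025 d [-1.848 -4.899  0.122] F [0.67 0.78 0.02] open 1.000 gf 0.0
red 175 [569.4 -92.8  29.6   2.2] 82.1 z 0.20896052127222295 uv 45.46857142857143 324.9371428571429
yel 930 [530.5 108.8  29.2  24.6] 88.9 z 0.21501463470957025 uv 315.1225806451613 245.4741935483871
grn 632 [576.3 106.7  24.4  24.4] 89.2 z 0.21515062840953944 uv 321.4129746835443 310.48417721518985
```

Request:
arm_command:
  targets:
    - {"dx": -0.3, "dy": -0.7, "dz": 0, "wx": 0, "wy": 0, "wz": 0, "jaw": 1}
    - {"dx": -0.35, "dy": -0.9, "dz": 0, "wx": 0, "wy": 0, "wz": 0, "jaw": 1}
    - {"dx": -0.35, "dy": -0.9, "dz": 0, "wx": 0, "wy": 0, "wz": 0, "jaw": 1}
    - {"dx": -0.35, "dy": -0.9, "dz": 0, "wx": 0, "wy": 0, "wz": 0, "jaw": 1}
    - {"dx": -0.3, "dy": -0.8, "dz": 0, "wx": 0, "wy": 0, "wz": 0, "jaw": 1}
    - {"dx": -0.2, "dy": -0.7, "dz": 0, "wx": 0, "wy": 0, "wz": 0, "jaw": 1}
    - {"dx": 0, "dy": 0, "dz": 0, "wx": 0, "wy": 0, "wz": 0, "jaw": 1}
    - {"dx": 0, "dy": 0, "dz": 0, "wx": 0, "wy": 0, "wz": 0, "jaw": 1}
    - {"dx": 0, "dy": 0, "dz": 0, "wx": 0, "wy": 0, "wz": 0, "jaw": 1}

```text
clock: 14.85
position: [0.5823, -0.0946, 0.2984]
ee_rot: [-0.197, -3.134, -0.002]
contact_force: [-0.9, -0.4, 0.2]
opening: 1.0
gripper_force: 0.0
```

Run:
```python
from hub import *
go(.5855,-.0955,.1965,172.6)
s,P=hubs("w11")
m=(P[...,2]>.205)&(P[...,2]<.219)&(P[...,0]<.625)&(P[...,0]>.56)&(abs(P[...,1]+.09)<.04)
for x in np.arange(.56,.615,.008):
    q=P[m&(abs(P[...,0]-x)<.003)]
    if len(q): print(round(x,3),np.percentile(q[:,1],[2,50,98]),np.median(q[:,2]))
```

```text
t 14.85 p [ 0.5823 -0.0946  0.2984] yaw 172.80 tilt [-0.0016  0.0015] wz 0.0034 d [-0.087 -0.016  2.547] F [-0.87 -0.41  0.24] open 1.000 gf 0.0
red 930 [581.2 -94.3  28.6  24.7] 82.1 z 0.21504099238808444 uv 315.38709677419354 258.6
yel 416 [530.7 101.3  14.2  24.1] 87.9 z 0.21511734250319253 uv 631.5048076923077 142.63942307692307
grn 656 [576.5 103.   22.1  24.2] 88.3 z 0.21503322493722188 uv 625.922256097561 214.91920731707316
0.56 [-0.0878 -0.0878 -0.0878] 0.2052679641948865
0.568 [-0.1156 -0.1025 -0.0835] 0.21242425838964996
0.576 [-0.1157 -0.0927 -0.0712] 0.21445407437813943
0.584 [-0.1168 -0.0943 -0.0724] 0.2148694088495286
0.592 [-0.1183 -0.096  -0.0738] 0.21473630226083493
0.6 [-0.1177 -0.0917 -0.0745] 0.21443533163280826
0.608 [-0.107  -0.096  -0.0862] 0.21075431381930407
```

Request:
arm_command:
  targets:
    - {"dx": -0.06, "dy": -0.01, "dz": 0.2, "wx": 0, "wy": 0, "wz": 0, "jaw": 1}
    - {"dx": 0, "dy": 0, "dz": 0.7, "wx": 0, "wy": 0, "wz": 0, "jaw": 1}
    - {"dx": 0, "dy": 0, "dz": 0.7, "wx": 0, "wy": 0, "wz": 0, "jaw": 1}
    - {"dx": 0, "dy": 0, "dz": 0.6, "wx": 0, "wy": 0, "wz": 0, "jaw": 1}
    - {"dx": 0, "dy": 0, "dz": 0.35, "wx": 0, "wy": 0, "wz": 0, "jaw": 0.8}
    - {"dx": 0, "dy": 0, "dz": 0, "wx": 0, "wy": 0, "wz": 0, "jaw": 0.6}
    - {"dx": 0, "dy": 0, "dz": 0, "wx": 0, "wy": 0, "wz": 0, "jaw": 0.6}
    - {"dx": 0, "dy": 0, "dz": 0, "wx": 0, "wy": 0, "wz": 0, "jaw": 0.6}
    - {"dx": 0, "dy": 0, "dz": 0, "wx": 0, "wy": 0, "wz": 0, "jaw": 0.6}

```text
clock: 15.65
position: [0.5859, -0.0962, 0.1987]
ee_rot: [0.198, 3.132, -0.0]
contact_force: [0.0, -0.2, 0.2]
opening: 0.693
gripper_force: 0.0
```

```bash
python3 -c "
from h import *
go(.5855,-.095,.1965,172.6)"
```

```text
t 15.65 p [ 0.5859 -0.0962  0.1987] yaw 172.76 tilt [ 0.0031 -0.0004] wz 0.0028 d [0.015 0.03  0.056] F [ 0.01 -0.17  0.24] open 0.693 gf 0.0
```

Request:
arm_command:
  targets:
    - {"dx": 0.02, "dy": 0.03, "dz": 0.05, "wx": 0, "wy": 0, "wz": 0, "jaw": 0.6}
    - {"dx": 0, "dy": 0, "dz": 0, "wx": 0, "wy": 0, "wz": 0, "jaw": 0.0}
    - {"dx": 0, "dy": 0, "dz": 0, "wx": 0, "wy": 0, "wz": 0, "jaw": 0.0}
    - {"dx": 0, "dy": 0, "dz": 0, "wx": 0, "wy": 0, "wz": 0, "jaw": 0.0}
    - {"dx": 0, "dy": 0, "dz": 0, "wx": 0, "wy": 0, "wz": 0, "jaw": 0.0}
    - {"dx": 0, "dy": 0, "dz": 0, "wx": 0, "wy": 0, "wz": 0, "jaw": 0.0}
    - {"dx": 0, "dy": 0, "dz": -0.15, "wx": 0, "wy": 0, "wz": 0, "jaw": 0.0}
    - {"dx": 0, "dy": 0, "dz": -0.14, "wx": 0, "wy": 0, "wz": 0, "jaw": 0.0}
    - {"dx": 0, "dy": 0, "dz": 0, "wx": 0, "wy": 0, "wz": 0, "jaw": 0.0}
    - {"dx": 0.1, "dy": 0, "dz": 0, "wx": 0, "wy": 0, "wz": 0, "jaw": 0.0}
    - {"dx": 0.2, "dy": 0, "dz": 0, "wx": 0, "wy": 0, "wz": 0, "jaw": 0.0}

```text
clock: 16.57
position: [0.5723, -0.0936, 0.2063]
ee_rot: [-0.199, -3.135, 0.0]
contact_force: [0.3, 0.4, -4.4]
opening: 0.494
gripper_force: 29.9
```

```bash
python3 -c "
from h import *
go(.455,-.078,.208,172.6)"
```

```text
t 16.57 p [ 0.5723 -0.0936  0.2063] yaw 172.73 tilt [-0.0003 -0.0002] wz 0.0022 d [ 2.958  0.008 -0.043] F [ 0.35  0.39 -4.39] open 0.494 gf 29.9
```

Request:
arm_command:
  targets:
    - {"dx": 0.25, "dy": 0, "dz": -0.03, "wx": 0, "wy": 0, "wz": 0, "jaw": 0.0}
    - {"dx": 0.3, "dy": 0, "dz": 0, "wx": 0, "wy": 0, "wz": 0, "jaw": 0.0}
    - {"dx": 0.35, "dy": 0, "dz": 0, "wx": 0, "wy": 0, "wz": 0, "jaw": 0.0}
    - {"dx": 0.35, "dy": 0, "dz": 0, "wx": 0, "wy": 0, "wz": 0, "jaw": 0.0}
    - {"dx": 0.35, "dy": 0, "dz": 0, "wx": 0, "wy": 0, "wz": 0, "jaw": 0.0}
    - {"dx": 0.35, "dy": 0, "dz": 0, "wx": 0, "wy": 0, "wz": 0, "jaw": 0.0}
    - {"dx": 0.35, "dy": 0, "dz": 0, "wx": 0, "wy": 0, "wz": 0, "jaw": 0.0}
    - {"dx": 0.3, "dy": 0, "dz": 0, "wx": 0, "wy": 0, "wz": 0, "jaw": 0.0}
    - {"dx": 0.2, "dy": 0, "dz": 0, "wx": 0, "wy": 0, "wz": 0, "jaw": 0.0}
    - {"dx": 0.1, "dy": 0, "dz": 0, "wx": 0, "wy": 0, "wz": 0, "jaw": 0.0}
    - {"dx": 0, "dy": 0, "dz": 0, "wx": 0, "wy": 0, "wz": 0, "jaw": 0.0}

```text
clock: 17.48
position: [0.4561, -0.0788, 0.2081]
ee_rot: [-0.2, -3.134, -0.0]
contact_force: [-0.1, 0.2, -5.1]
opening: 0.497
gripper_force: 29.9
```

```bash
cat > spin.py <<'E'
from h import *
import sys
np.set_printoptions(precision=4,suppress=True)
# frame along the spindle: origin guess at shoulder, axis yaw guess
o=np.array([.5365,-.319]); a=np.radians(-29.3); ex=np.array([np.cos(a),np.sin(a)]); ey=np.array([-ex[1],ex[0]])
def spin(cam,name):
    s=snapshot(cam); save(s,name+".png"); np.savez("pics/"+name+".npz",**s); P=cloud(s); d=P[...,:2]-o; X=d@ex; Y=d@ey
    for x in np.arange(-.11,.07,.006):
        q=(abs(X-x)<.003)&(abs(Y)<.03)&(P[...,2]>.17)&(P[...,2]<.235)
        if q.sum()>3: print("%.3f n%d"%(x,q.sum()),"Y",np.percentile(Y[q],[4,50,96]),"z",np.percentile(P[q][:,2],[50,97]))
    return s,P,X,Y
def target(x,z,y=0,yaw=150.7):
    w=o+x*ex+y*ey; go(w[0],w[1],z,yaw)
E
python3 - <<'E'
from spin import *
target(-.090,.2045)
spin("top","t12")
spin("scene","s12")
E
```

```text
t 17.48 p [ 0.4561 -0.0788  0.2081] yaw 172.70 tilt [-0.0009  0.0003] wz 0.3840 d [-2.441 -4.253  0.088] F [-0.07  0.24 -5.14] open 0.497 gf 29.9
-0.062 n8 Y [-0.0051 -0.0002  0.004 ] z [0.2033 0.2078]
-0.056 n15 Y [-0.0067 -0.0007  0.0041] z [0.2044 0.2091]
-0.050 n21 Y [-0.0087  0.0008  0.0072] z [0.2071 0.2134]
-0.044 n23 Y [-0.011  -0.0004  0.0082] z [0.2082 0.213 ]
-0.038 n25 Y [-0.0104 -0.0003  0.0075] z [0.2095 0.2143]
-0.032 n23 Y [-0.0107 -0.0002  0.0081] z [0.2092 0.2135]
-0.026 n22 Y [-0.0103  0.0012  0.0086] z [0.2086 0.2133]
-0.020 n23 Y [-0.0106  0.0001  0.0081] z [0.2091 0.2155]
-0.014 n22 Y [-0.01   -0.0008  0.0083] z [0.2091 0.2137]
-0.008 n24 Y [-0.0095 -0.0003  0.0081] z [0.2084 0.2118]
-0.002 n46 Y [-0.0183  0.0002  0.0161] z [0.2115 0.2223]
0.004 n32 Y [-0.0146  0.002   0.0182] z [0.2149 0.222 ]
0.010 n26 Y [-0.0113  0.0007  0.0116] z [0.2112 0.2154]
0.016 n31 Y [-0.0137 -0.0007  0.0112] z [0.2098 0.2165]
0.022 n26 Y [-0.0112  0.0023  0.0116] z [0.2102 0.215 ]
0.028 n33 Y [-0.0134 -0.0006  0.0115] z [0.21   0.2158]
0.034 n27 Y [-0.0124  0.0008  0.0116] z [0.2109 
[... 830 characters left out ...]
2  0.0045] z [0.2035 0.2106]
-0.002 n93 Y [-0.0197 -0.0101  0.007 ] z [0.205 0.218]
0.004 n76 Y [-0.0224 -0.016   0.0093] z [0.2084 0.2205]
0.010 n46 Y [-0.0163 -0.0126 -0.0003] z [0.2073 0.2142]
0.016 n53 Y [-0.016  -0.0125  0.0008] z [0.2073 0.2142]
0.022 n54 Y [-0.0161 -0.0124 -0.0013] z [0.2061 0.2146]
0.028 n53 Y [-0.0162 -0.0122 -0.0009] z [0.2063 0.2144]
0.034 n50 Y [-0.016  -0.0122 -0.0014] z [0.2052 0.2139]
0.040 n57 Y [-0.0163 -0.0125  0.0031] z [0.2069 0.2141]
0.046 n54 Y [-0.0167 -0.0129 -0.0006] z [0.2062 0.2138]
0.052 n55 Y [-0.0167 -0.0119 -0.0017] z [0.2065 0.2145]
0.058 n50 Y [-0.0167 -0.0127 -0.0021] z [0.2062 0.2146]
0.064 n323 Y [-0.0282 -0.0108  0.0255] z [0.2116 0.2336]
```

Request:
arm_command:
  targets:
    - {"dx": 0, "dy": -0.4, "dz": 0, "wx": 0, "wy": 0, "wz": 0, "jaw": 0.0}
    - {"dx": 0, "dy": -0.6, "dz": 0, "wx": 0, "wy": 0, "wz": 0, "jaw": 0.0}
    - {"dx": 0, "dy": 0, "dz": 0, "wx": 0, "wy": 0, "wz": 0.096, "jaw": 0.0}
    - {"dx": 0, "dy": 0, "dz": 0, "wx": 0, "wy": 0, "wz": 0.096, "jaw": 0.0}
    - {"dx": 0, "dy": 0, "dz": 0, "wx": 0, "wy": 0, "wz": 0.096, "jaw": 0.0}
    - {"dx": 0, "dy": 0, "dz": 0, "wx": 0, "wy": 0, "wz": 0.096, "jaw": 0.0}
    - {"dx": -0.3, "dy": -0.5, "dz": 0, "wx": 0, "wy": 0, "wz": 0, "jaw": 0.0}
    - {"dx": -0.45, "dy": -0.7, "dz": 0, "wx": 0, "wy": 0, "wz": 0, "jaw": 0.0}
    - {"dx": -0.45, "dy": -0.7, "dz": 0, "wx": 0, "wy": 0, "wz": 0, "jaw": 0.0}
    - {"dx": -0.45, "dy": -0.7, "dz": 0, "wx": 0, "wy": 0, "wz": 0, "jaw": 0.0}
    - {"dx": -0.25, "dy": -0.5, "dz": 0, "wx": 0, "wy": 0, "wz": 0, "jaw": 0.0}
    - {"dx": 0, "dy": -0.2, "dz": 0, "wx": 0, "wy": 0, "wz": 0, "jaw": 0.0}

```text
clock: 18.58
position: [0.4545, -0.2772, 0.2084]
ee_rot: [0.801, 3.034, -0.009]
contact_force: [-1.0, -0.6, -4.8]
opening: 0.492
gripper_force: 29.9
```

Request:
arm_command:
  targets:
    - {"dx": 0, "dy": 0, "dz": 0, "wx": 0, "wy": 0, "wz": 0, "jaw": 0.0}
    - {"dx": 0, "dy": 0, "dz": 0, "wx": 0, "wy": 0, "wz": 0, "jaw": 0.0}
    - {"dx": 0, "dy": 0, "dz": 0, "wx": 0, "wy": 0, "wz": 0, "jaw": 0.0}

```text
clock: 18.83
position: [0.4546, -0.2687, 0.2077]
ee_rot: [-0.79, -3.04, -0.003]
contact_force: [-0.7, -1.1, -5.6]
opening: 0.497
gripper_force: 29.9
```

Run:
```python
from spin import *
target(-.090,.2045)
spin("wrist","w13")
```

```text
t 18.83 p [ 0.4546 -0.2687  0.2077] yaw 150.86 tilt [-0.0003  0.0023] wz 0.0029 d [-0.151 -0.095  0.079] F [-0.67 -1.08 -5.58] open 0.497 gf 29.9
-0.110 n4944 Y [-0.0175  0.004   0.0254] z [0.2153 0.227 ]
-0.104 n4044 Y [-0.0287 -0.004   0.0288] z [0.2258 0.2333]
-0.098 n2027 Y [-0.0184  0.004   0.0261] z [0.2266 0.2304]
-0.092 n1601 Y [-0.0187  0.0036  0.0264] z [0.2267 0.2314]
-0.086 n1429 Y [-0.0176  0.0036  0.0249] z [0.2264 0.2275]
-0.080 n77 Y [-0.0168  0.0065  0.0253] z [0.2258 0.2263]
-0.050 n49 Y [-0.0089 -0.0024  0.0071] z [0.2099 0.2107]
-0.044 n417 Y [-0.0104 -0.001   0.008 ] z [0.2096 0.2106]
-0.038 n420 Y [-0.0102 -0.0011  0.008 ] z [0.2096 0.2105]
-0.032 n395 Y [-0.0103 -0.0011  0.0081] z [0.2095 0.2104]
-0.026 n392 Y [-0.0103 -0.0011  0.0081] z [0.2094 0.2103]
-0.020 n178 Y [-0.0105 -0.0012  0.0082] z [0.2093 0.2102]
-0.002 n217 Y [-0.0185  0.01    0.0159] z [0.1889 0.1918]
```

View pics/w13.png

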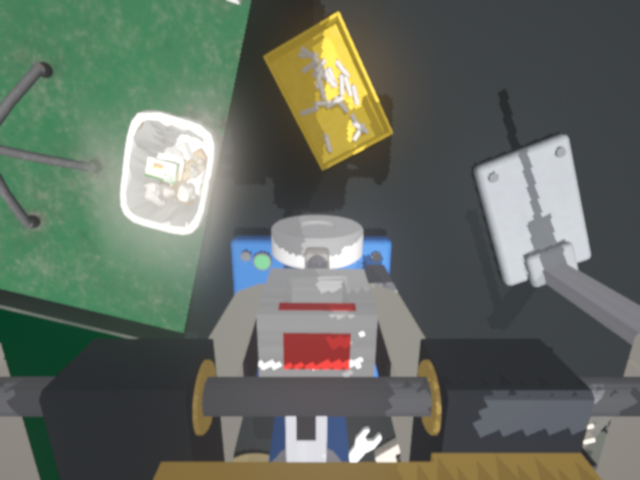

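The red hub at (316,330) is held upright, and the spindle below it at (307,440) sits about 5 mm to its left. I correct sideways and in height.

Request:
arm_command:
  targets:
    - {"dx": 0, "dy": -0.12, "dz": 0.095, "wx": 0, "wy": 0, "wz": 0, "jaw": 0.0}
    - {"dx": 0, "dy": 0, "dz": 0, "wx": 0, "wy": 0, "wz": 0, "jaw": 0.0}
    - {"dx": 0, "dy": 0, "dz": 0, "wx": 0, "wy": 0, "wz": 0, "jaw": 0.0}
    - {"dx": 0, "dy": 0, "dz": 0, "wx": 0, "wy": 0, "wz": 0, "jaw": 0.0}

```text
clock: 19.22
position: [0.4516, -0.2748, 0.2042]
ee_rot: [-0.794, -3.04, -0.0]
contact_force: [-0.0, -0.6, -5.7]
opening: 0.495
gripper_force: 29.9
```

Run:
```python
from spin import *
target(-.019,.2045)
spin("wrist","w14")
```

```text
t 19.22 p [ 0.4516 -0.2748  0.2042] yaw 150.74 tilt [-0.0001  0.0002] wz 0.0006 d [-1.916  0.074 -0.007] F [-0.05 -0.6  -5.68] open 0.495 gf 29.9
-0.110 n4807 Y [-0.0242 -0.0027  0.0187] z [0.2116 0.2236]
-0.104 n4300 Y [-0.0288  0.0036  0.0288] z [0.2226 0.2332]
-0.098 n2132 Y [-0.0257 -0.0031  0.0199] z [0.2232 0.2309]
-0.092 n1685 Y [-0.0258 -0.0027  0.02  ] z [0.2234 0.2306]
-0.086 n1396 Y [-0.0242 -0.0027  0.0184] z [0.2231 0.2243]
-0.080 n167 Y [-0.0241 -0.0043  0.0175] z [0.2226 0.2233]
-0.050 n256 Y [-0.0101 -0.0013  0.0078] z [0.2092 0.2106]
-0.044 n436 Y [-0.0106 -0.0013  0.008 ] z [0.2095 0.2105]
-0.038 n420 Y [-0.0102 -0.0013  0.008 ] z [0.2096 0.2106]
-0.032 n411 Y [-0.0103 -0.0008  0.0081] z [0.2094 0.2104]
-0.026 n364 Y [-0.0104 -0.0013  0.0078] z [0.2094 0.2103]
-0.002 n117 Y [-0.0171 -0.0128  0.0145] z [0.1869 0.189 ]
```

Request:
arm_command:
  targets:
    - {"dx": 0, "dy": 0.04, "dz": 0.01, "wx": 0, "wy": 0, "wz": 0, "jaw": 0.0}
    - {"dx": 0, "dy": 0, "dz": 0, "wx": 0, "wy": 0, "wz": 0, "jaw": 0.0}
    - {"dx": -0.1, "dy": 0, "dz": 0, "wx": 0, "wy": 0, "wz": 0, "jaw": 0.0}
    - {"dx": -0.15, "dy": 0, "dz": 0, "wx": 0, "wy": 0, "wz": 0, "jaw": 0.0}
    - {"dx": -0.15, "dy": 0, "dz": 0, "wx": 0, "wy": 0, "wz": 0, "jaw": 0.0}
    - {"dx": -0.1, "dy": 0, "dz": 0, "wx": 0, "wy": 0, "wz": 0, "jaw": 0.0}
    - {"dx": 0, "dy": 0, "dz": 0, "wx": 0, "wy": 0, "wz": 0, "jaw": 0.0}
    - {"dx": 0, "dy": 0, "dz": 0, "wx": 0, "wy": 0, "wz": 0, "jaw": 0.0}

```text
clock: 19.93
position: [0.4699, -0.2837, 0.2037]
ee_rot: [-0.794, -3.039, 0.0]
contact_force: [-0.7, 0.4, -5.4]
opening: 0.494
gripper_force: 29.9
```

Run:
```python
from spin import *
target(-.019,.204,-.001)
spin("wrist","w15")
```

```text
t 19.93 p [ 0.4699 -0.2837  0.2037] yaw 150.71 tilt [-0.0005  0.    ] wz 0.0002 d [-1.408  0.019 -0.009] F [-0.73  0.37 -5.4 ] open 0.494 gf 29.9
-0.092 n3778 Y [-0.0232 -0.0019  0.0201] z [0.208  0.2227]
-0.086 n4354 Y [-0.0289  0.0023  0.0287] z [0.2218 0.233 ]
-0.080 n2463 Y [-0.0244 -0.0015  0.021 ] z [0.2224 0.2298]
-0.074 n1737 Y [-0.0246 -0.0015  0.0212] z [0.2228 0.2311]
-0.068 n1480 Y [-0.0236 -0.0015  0.0202] z [0.2227 0.2246]
-0.062 n724 Y [-0.023  -0.0023  0.0192] z [0.2222 0.2233]
-0.032 n98 Y [-0.0098 -0.0015  0.0077] z [0.2096 0.2105]
-0.026 n454 Y [-0.0103 -0.001   0.0081] z [0.2094 0.2103]
-0.020 n423 Y [-0.0104 -0.0015  0.0078] z [0.2094 0.2103]
-0.014 n415 Y [-0.0104 -0.0015  0.0079] z [0.2094 0.2103]
-0.008 n423 Y [-0.0105 -0.0015  0.008 ] z [0.2094 0.2104]
-0.002 n1212 Y [-0.0204 -0.0042  0.0178] z [0.1986 0.2091]
0.004 n6 Y [-0.0214  0.019   0.0191] z [0.2031 0.2043]
```

Request:
arm_command:
  targets:
    - {"dx": -0.1, "dy": 0.01, "dz": 0, "wx": 0, "wy": 0, "wz": 0, "jaw": 0.0}
    - {"dx": -0.12, "dy": 0, "dz": 0, "wx": 0, "wy": 0, "wz": 0, "jaw": 0.0}
    - {"dx": -0.12, "dy": 0, "dz": 0, "wx": 0, "wy": 0, "wz": 0, "jaw": 0.0}
    - {"dx": -0.12, "dy": 0, "dz": 0, "wx": 0, "wy": 0, "wz": 0, "jaw": 0.0}
    - {"dx": -0.12, "dy": 0, "dz": 0, "wx": 0, "wy": 0, "wz": 0, "jaw": 0.0}
    - {"dx": -0.1, "dy": 0, "dz": 0, "wx": 0, "wy": 0, "wz": 0, "jaw": 0.0}
    - {"dx": 0, "dy": 0, "dz": 0, "wx": 0, "wy": 0, "wz": 0, "jaw": 0.0}
    - {"dx": 0, "dy": 0, "dz": 0, "wx": 0, "wy": 0, "wz": 0, "jaw": 0.0}

```text
clock: 20.65
position: [0.4938, -0.2965, 0.2037]
ee_rot: [-0.794, -3.039, 0.0]
contact_force: [-0.2, -0.7, -5.2]
opening: 0.492
gripper_force: 29.9
```

Run:
```python
from spin import *
target(-.019,.204,-.001)
spin("wrist","w16")
```

```text
t 20.65 p [ 0.4938 -0.2965  0.2037] yaw 150.71 tilt [-0.0005  0.0001] wz 0.0002 d [-0.732  0.008 -0.008] F [-0.22 -0.71 -5.24] open 0.492 gf 29.9
-0.062 n5428 Y [-0.0225 -0.001   0.0202] z [0.2082 0.223 ]
-0.056 n4159 Y [-0.0289  0.0028  0.0288] z [0.2222 0.2333]
-0.050 n1876 Y [-0.0241 -0.0016  0.0216] z [0.2228 0.2313]
-0.044 n1688 Y [-0.0241 -0.0011  0.0216] z [0.2228 0.2302]
-0.038 n1365 Y [-0.0226 -0.0018  0.0198] z [0.2224 0.2235]
-0.032 n42 Y [-0.0231  0.0016  0.0196] z [0.2217 0.2221]
-0.002 n1687 Y [-0.0169 -0.0011  0.0144] z [0.2128 0.2199]
0.004 n415 Y [-0.0185 -0.0015  0.0159] z [0.2181 0.2205]
0.010 n104 Y [-0.0095 -0.0018  0.0059] z [0.2129 0.2141]
0.016 n511 Y [-0.013  -0.0015  0.0102] z [0.212  0.2138]
0.022 n214 Y [-0.0146 -0.0036  0.0117] z [0.2085 0.2127]
0.028 n33 Y [-0.0152 -0.0133  0.0119] z [0.2043 0.2066]
0.064 n126 Y [-0.0291  0.0163  0.0288] z [0.1709 0.1724]
```

Request:
arm_command:
  targets:
    - {"dx": -0.1, "dy": 0, "dz": 0, "wx": 0, "wy": 0, "wz": 0, "jaw": 0.0}
    - {"dx": -0.1, "dy": 0, "dz": 0, "wx": 0, "wy": 0, "wz": 0, "jaw": 0.0}
    - {"dx": -0.1, "dy": 0, "dz": 0, "wx": 0, "wy": 0, "wz": 0, "jaw": 0.0}
    - {"dx": -0.1, "dy": 0, "dz": 0, "wx": 0, "wy": 0, "wz": 0, "jaw": 0.0}
    - {"dx": -0.1, "dy": 0, "dz": 0, "wx": 0, "wy": 0, "wz": 0, "jaw": 0.0}
    - {"dx": -0.08, "dy": 0, "dz": 0, "wx": 0, "wy": 0, "wz": 0, "jaw": 0.0}
    - {"dx": 0, "dy": 0, "dz": 0, "wx": 0, "wy": 0, "wz": 0, "jaw": 0.0}
    - {"dx": 0, "dy": 0, "dz": 0, "wx": 0, "wy": 0, "wz": 0, "jaw": 0.0}

```text
clock: 21.37
position: [0.514, -0.3079, 0.2037]
ee_rot: [-0.794, -3.039, 0.0]
contact_force: [-0.3, -0.4, -6.2]
opening: 0.494
gripper_force: 29.9
```

Run:
```python
from spin import *
target(-.019,.204,-.001)
spin("wrist","w17")
```

```text
t 21.37 p [ 0.514  -0.3079  0.2037] yaw 150.71 tilt [-0.0004  0.0001] wz 0.0002 d [-0.152  0.008 -0.008] F [-0.34 -0.39 -6.15] open 0.494 gf 29.9
-0.062 n380 Y [-0.006 -0.001  0.004] z [0.2032 0.2056]
-0.056 n569 Y [-0.0078 -0.001   0.0057] z [0.2053 0.2077]
-0.050 n821 Y [-0.0101 -0.001   0.0079] z [0.2077 0.2103]
-0.044 n686 Y [-0.0104 -0.001   0.008 ] z [0.2096 0.2158]
-0.038 n5464 Y [-0.0267 -0.0006  0.026 ] z [0.2159 0.2268]
-0.032 n3122 Y [-0.0286  0.0017  0.0287] z [0.2225 0.2335]
-0.026 n1765 Y [-0.0241 -0.0014  0.0216] z [0.2228 0.2314]
-0.020 n1649 Y [-0.0239 -0.001   0.0214] z [0.2228 0.2291]
-0.014 n1201 Y [-0.0226 -0.0014  0.0199] z [0.2224 0.2235]
0.016 n127 Y [-0.0082 -0.0015  0.0057] z [0.213  0.2142]
0.022 n512 Y [-0.0121 -0.001   0.0092] z [0.2121 0.2139]
0.028 n588 Y [-0.0138 -0.002   0.0108] z [0.2117 0.2138]
0.034 n552 Y [-0.0135 -0.0011  0.0109] z [0.2118 0.2139]
0.040 n532 Y [-0.0136 -0.0011  0.0111] z [0.2116 0.2137]
0.046 n160 Y [-0.0149 -0.0084  0.0116] z [0.2079 0.2115]
0.052 n26 Y [-0.0151 -0.0135  0.012 ] z [0.2038 0.2062]
0.064 n1695 Y [-0.0289  0.0155  0.0289] z [0.1826 0.1923]
```

Close to home. I push on in small steps until the force rises.

Request:
arm_command:
  targets:
    - {"dx": -0.06, "dy": 0, "dz": 0, "wx": 0, "wy": 0, "wz": 0, "jaw": 0.0}
    - {"dx": -0.06, "dy": 0, "dz": 0, "wx": 0, "wy": 0, "wz": 0, "jaw": 0.0}
    - {"dx": -0.05, "dy": 0, "dz": 0, "wx": 0, "wy": 0, "wz": 0, "jaw": 0.0}
    - {"dx": 0, "dy": 0, "dz": 0, "wx": 0, "wy": 0, "wz": 0, "jaw": 0.0}

```text
clock: 21.75
position: [0.52, -0.3111, 0.2038]
ee_rot: [-0.794, -3.039, -0.0]
contact_force: [0.2, -0.2, -5.5]
opening: 0.496
gripper_force: 29.9
```

```bash
cat > catch.py <<'E'
from spin import *
target(-.019,.204,-.001)
s,P,X,Y=spin("wrist",sys.argv[1]) if len(sys.argv)>2 else (None,)*4
if s is None:
    s=snapshot("wrist"); save(s,sys.argv[1]+".png"); P=cloud(s); d=P[...,:2]-o; X=d@ex; Y=d@ey
for x in np.arange(-.056,-.028,.002):   # height profile on the axis: catch and hub front face
    q=(abs(X-x)<.001)&(abs(Y+.001)<.0025)&(P[...,2]>.18)&(P[...,2]<.23)
    if q.sum(): print("%.3f"%x,q.sum(),np.percentile(P[q][:,2],[10,50,90]))
E
python3 catch.py w18
```

```text
t 21.75 p [ 0.52   -0.3111  0.2038] yaw 150.72 tilt [-0.0004  0.0002] wz 0.0004 d [ 0.019  0.006 -0.005] F [ 0.19 -0.16 -5.51] open 0.496 gf 29.9
-0.056 69 [0.2053 0.2063 0.2071]
-0.054 70 [0.2061 0.2071 0.2079]
-0.052 65 [0.2069 0.2078 0.2087]
-0.050 75 [0.2078 0.2086 0.2096]
-0.048 66 [0.2088 0.2096 0.2104]
-0.046 60 [0.209  0.2098 0.2105]
-0.044 59 [0.2088 0.2096 0.2104]
-0.042 63 [0.2089 0.2097 0.2104]
-0.040 57 [0.209  0.2098 0.2104]
-0.038 55 [0.2091 0.2097 0.2104]
-0.036 61 [0.2088 0.2095 0.2103]
-0.034 169 [0.2094 0.2164 0.221 ]
-0.032 142 [0.2091 0.2199 0.2229]
-0.030 65 [0.2216 0.2224 0.2231]
```

Request:
arm_command:
  targets:
    - {"dx": -0.05, "dy": 0, "dz": 0, "wx": 0, "wy": 0, "wz": 0, "jaw": 0.0}
    - {"dx": -0.05, "dy": 0, "dz": 0, "wx": 0, "wy": 0, "wz": 0, "jaw": 0.0}
    - {"dx": 0, "dy": 0, "dz": 0, "wx": 0, "wy": 0, "wz": 0, "jaw": 0.0}
    - {"dx": 0, "dy": 0, "dz": 0, "wx": 0, "wy": 0, "wz": 0, "jaw": 0.0}

```text
clock: 22.13
position: [0.52, -0.3111, 0.2036]
ee_rot: [-0.792, -3.031, -0.005]
contact_force: [-6.8, 4.1, 0.4]
opening: 0.491
gripper_force: 29.9
```

```bash
python3 catch.py w19
```

```text
t 22.13 p [ 0.52   -0.3111  0.2036] yaw 150.71 tilt [-0.0077  0.0055] wz 0.0002 d [ 0.02   0.005 -0.01 ] F [-6.8   4.13  0.36] open 0.491 gf 29.9
-0.056 70 [0.2053 0.2064 0.2071]
-0.054 69 [0.2061 0.207  0.208 ]
-0.052 66 [0.2067 0.2078 0.2087]
-0.050 71 [0.2075 0.2083 0.2092]
-0.048 73 [0.2082 0.2095 0.2105]
-0.046 57 [0.2089 0.2099 0.2104]
-0.044 62 [0.209  0.2096 0.2103]
-0.042 62 [0.2089 0.2097 0.2105]
-0.040 56 [0.2089 0.2098 0.2105]
-0.038 63 [0.2091 0.2097 0.2105]
-0.036 59 [0.209  0.2097 0.2103]
-0.034 144 [0.2093 0.2157 0.2197]
-0.032 167 [0.2092 0.2202 0.2227]
-0.030 62 [0.2215 0.2225 0.2232]
```

```bash
python3 -c "
import cv2; i=cv2.imread('pics/w19.png'); cv2.imwrite('pics/c19.png',cv2.resize(i[190:390,180:460],None,fx=2.8,fy=2.8,interpolation=2))"
```

```text
(no output)
```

View pics/c19.png

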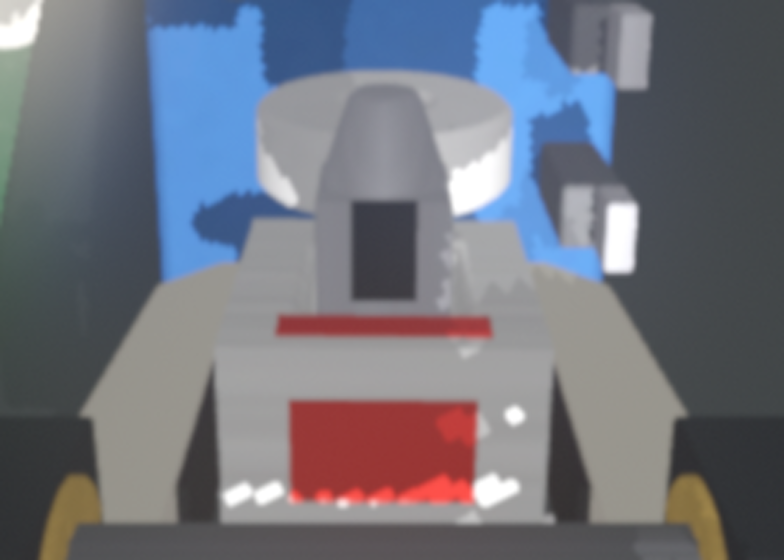

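The crop shows the hub on the spindle with the dark catch slot at (383,250) in front of its face. No raised wedge is visible. I check the slot and flange profiles against the earlier images.

Run:
```python
from spin import *
s0=snapshot("wrist"); save(s0,"w20.png"); np.savez("pics/w20.npz",**s0)
for n in("w13","w14","w16","w17","w20"):
    s=dict(np.load(f"pics/{n}.npz")); P=cloud(s); d=P[...,:2]-o; X=d@ex; Y=d@ey; Z=P[...,2]; print(n)
    for x in np.arange(-.056,-.03,.0025):
        r=[]
        for lo,hi in((-.009,-.006),(-.004,.002),(.004,.007)):
            q=(abs(X-x)<.00125)&(Y>lo)&(Y<hi)&(Z>.18)&(Z<.2165)
            r.append((int(q.sum()),round(float(np.median(Z[q])),4),s["img"][q].mean(0).astype(int).tolist()) if q.sum()>3 else None)
        if any(r): print("%.4f"%x,r)
    q=(abs(Y+.001)<.012)&(Z>.214)&(Z<.2212)&(X>-.012)&(X<.02); 
    if q.sum(): print("flange",q.sum(),np.percentile(X[q],[1,5,50,95,99]))
    q=(abs(Y)<.019)&(abs(Y)>.012)&(Z>.185)&(Z<.205)&(X>-.012)&(X<.02)
    if q.sum()>5: print("flange face",q.sum(),np.percentile(X[q],[1,25,50,75,99]))
    q=(abs(Y+.001)<.02)&(Z>.2145)&(Z<.2205)&(X<-.012)
    if q.sum()>5: print("hub front",q.sum(),np.percentile(X[q],[1,10,25,50]))
```

```text
w13
-0.0485 [(5, 0.2098, [212, 212, 219]), (11, 0.2099, [81, 78, 82]), (6, 0.21, [214, 214, 220])]
-0.0460 [(27, 0.2097, [218, 218, 224]), (58, 0.2098, [79, 77, 80]), (20, 0.2095, [222, 222, 228])]
-0.0435 [(22, 0.2095, [219, 219, 226]), (56, 0.2098, [79, 77, 79]), (29, 0.2094, [223, 223, 229])]
-0.0410 [(23, 0.2095, [219, 219, 226]), (49, 0.2097, [79, 77, 80]), (22, 0.2093, [222, 223, 229])]
-0.0385 [(30, 0.2095, [219, 219, 226]), (60, 0.2096, [79, 77, 80]), (27, 0.2094, [222, 222, 228])]
-0.0360 [(20, 0.2097, [219, 220, 226]), (52, 0.2098, [83, 81, 84]), (25, 0.2094, [223, 222, 228])]
-0.0335 [(24, 0.2094, [220, 221, 227]), (47, 0.2097, [176, 175, 181]), (24, 0.2095, [223, 222, 229])]
-0.0310 [(29, 0.2093, [222, 222, 228]), (46, 0.2096, [225, 224, 231]), (24, 0.2095, [224, 223, 229])]
flange face 155 [-0.0019 -0.0011 -0.0007 -0.0002  0.0006]
hub front 383 [-0.1118 -0.1115 -0.1113 -0.111 ]
w14
-0.0485 [(30, 0.209, [186, 186, 192]), (72, 0.2094, [96, 95, 99]), (30, 0.209, [184, 183, 189])]
-0.0460 [(25, 0.2094, [220, 220, 226]), (53, 0.2097, [78, 76, 79]), (27, 0.2092, [223, 223, 229
[... 2479 characters left out ...]
]
-0.0435 [(39, 0.2094, [130, 130, 138]), (85, 0.2097, [61, 61, 70]), (42, 0.2096, [134, 133, 141])]
-0.0410 [(44, 0.2093, [130, 130, 137]), (85, 0.2099, [61, 61, 68]), (39, 0.2096, [134, 134, 141])]
-0.0385 [(39, 0.2094, [130, 130, 137]), (90, 0.2098, [61, 60, 67]), (39, 0.2094, [134, 133, 140])]
-0.0360 [(41, 0.2094, [130, 130, 137]), (83, 0.2098, [61, 60, 66]), (34, 0.2094, [134, 133, 139])]
-0.0335 [(56, 0.2098, [135, 108, 113]), (107, 0.2099, [116, 93, 98]), (62, 0.2099, [138, 111, 116])]
-0.0310 [(19, 0.2093, [135, 114, 120]), (42, 0.2093, [136, 123, 129]), (21, 0.2095, [136, 124, 130])]
flange 17 [-0.007  -0.007  -0.0056 -0.0042 -0.0041]
hub front 862 [-0.0341 -0.0337 -0.0335 -0.0332]
```

Request:
arm_command:
  targets:
    - {"dx": -0.05, "dy": 0, "dz": 0, "wx": 0, "wy": 0, "wz": 0, "jaw": 0.0}
    - {"dx": -0.05, "dy": 0, "dz": 0, "wx": 0, "wy": 0, "wz": 0, "jaw": 0.0}
    - {"dx": 0, "dy": 0, "dz": 0, "wx": 0, "wy": 0, "wz": 0, "jaw": 0.0}
    - {"dx": 0, "dy": 0, "dz": 0, "wx": 0, "wy": 0, "wz": 0, "jaw": 0.0}

```text
clock: 22.57
position: [0.5202, -0.3114, 0.2036]
ee_rot: [-0.791, -3.023, -0.01]
contact_force: [-13.2, 8.6, 5.9]
opening: 0.492
gripper_force: 30.0
```

```bash
cat > prof.py <<'E'
from spin import *
target(-.016,.204,-.001)
n=sys.argv[1]; s=snapshot("wrist"); save(s,n+".png"); np.savez(f"pics/{n}.npz",**s)
P=cloud(s); d=P[...,:2]-o; X=d@ex; Y=d@ey; Z=P[...,2]
for x in np.arange(-.051,-.03,.0025):
    q=(abs(X-x)<.00125)&(Y>-.004)&(Y<.002)&(Z>.19)&(Z<.218)
    if q.sum()>3: print("%.4f"%x,q.sum(),np.percentile(Z[q],[10,50,95]),s["img"][q].mean(0).astype(int))
q=(abs(Y+.001)<.02)&(Z>.2145)&(Z<.2205)&(X<-.012)
if q.sum()>5: print("hub front",q.sum(),np.percentile(X[q],[1,10,25,50]))
q=(abs(Y+.001)<.03)&(Z>.221)&(Z<.226)&(X<-.005)&(X>-.04); print("hub top",np.percentile(Z[q],[5,50,95]),"Y",np.percentile(Y[q],[2,98]))
E
python3 prof.py w21
```

```text
t 22.57 p [ 0.5202 -0.3114  0.2036] yaw 150.66 tilt [-0.0147  0.0106] wz -0.0008 d [-0.047  0.01  -0.01 ] F [-13.22   8.55   5.93] open 0.492 gf 30.0
-0.0510 96 [0.2071 0.2079 0.2091] [145 146 154]
-0.0485 107 [0.2079 0.2093 0.2107] [87 88 97]
-0.0460 84 [0.2091 0.2097 0.2108] [61 62 71]
-0.0435 92 [0.2091 0.2097 0.2108] [61 61 70]
-0.0410 82 [0.209  0.2098 0.2109] [61 61 69]
-0.0385 88 [0.2088 0.2097 0.2106] [61 60 67]
-0.0360 79 [0.2089 0.2096 0.2105] [61 60 66]
-0.0335 151 [0.2091 0.2102 0.2176] [119  86  91]
-0.0310 37 [0.2085 0.2094 0.2102] [136 123 129]
hub front 861 [-0.034  -0.0336 -0.0334 -0.0331]
hub top [0.2215 0.2225 0.2238] Y [-0.0244  0.0216]
```

Run:
```python
from h import *
a=np.load("pics/scene0.npz")["img"]; s=snapshot("scene"); save(s,"s22.png"); t=snapshot("top"); save(t,"t22.png"); t0=np.load("pics/top0.npz")["img"]
c=lambda i,u,v,w,h:cv2.resize(i[v:v+h,u:u+w],(400,300),interpolation=cv2.INTER_CUBIC)
o=np.vstack([np.hstack([c(a,375,230,80,60),c(s["img"],375,230,80,60)]),np.hstack([c(t0,400,205,80,60),c(t["img"],400,205,80,60)])])
cv2.imwrite("pics/c22.png",o[...,::-1])
```

```text
(no output)
```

View pics/c22.png

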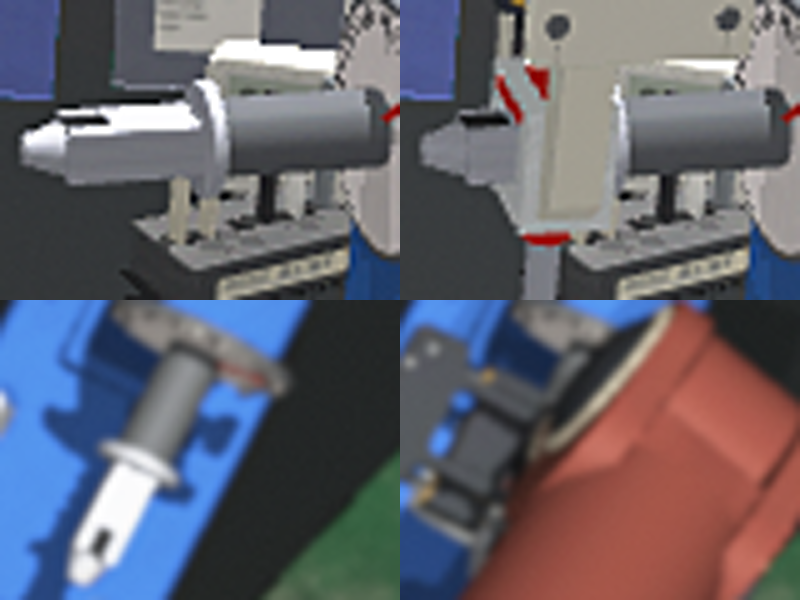

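The hub looks flush with the flange at (615,120). The catch slot is clear but nothing stands up, and it was already flush at the start. I relax the push and look again.

Request:
arm_command:
  targets:
    - {"dx": 0.1, "dy": 0, "dz": 0, "wx": 0, "wy": 0, "wz": 0, "jaw": 0.0}
    - {"dx": 0.07, "dy": 0, "dz": 0, "wx": 0, "wy": 0, "wz": 0, "jaw": 0.0}
    - {"dx": 0, "dy": 0, "dz": 0, "wx": 0, "wy": 0, "wz": 0, "jaw": 0.0}
    - {"dx": 0, "dy": 0, "dz": 0, "wx": 0, "wy": 0, "wz": 0, "jaw": 0.0}

```text
clock: 23.05
position: [0.5203, -0.3114, 0.2039]
ee_rot: [-0.794, -3.038, -0.001]
contact_force: [-3.8, 2.9, -3.3]
opening: 0.49
gripper_force: 30.0
```

```bash
python3 prof.py w23
```

```text
t 23.05 p [ 0.5203 -0.3114  0.2039] yaw 150.70 tilt [-0.0017  0.001 ] wz -0.0000 d [-0.046  0.008 -0.003] F [-3.83  2.88 -3.31] open 0.490 gf 30.0
-0.0510 95 [0.207  0.208  0.2093] [145 146 154]
-0.0485 103 [0.2081 0.2093 0.2106] [ 90  91 100]
-0.0460 91 [0.209  0.2097 0.2104] [62 63 72]
-0.0435 90 [0.209  0.2098 0.2106] [62 63 71]
-0.0410 80 [0.2089 0.2098 0.2106] [62 62 70]
-0.0385 86 [0.2091 0.2098 0.2105] [62 62 68]
-0.0360 86 [0.209  0.2097 0.2107] [62 61 67]
-0.0335 144 [0.2089 0.2102 0.2174] [122  87  92]
-0.0310 38 [0.2081 0.2094 0.2102] [136 123 129]
hub front 855 [-0.0341 -0.0337 -0.0335 -0.0332]
hub top [0.2217 0.2228 0.224 ] Y [-0.0242  0.0217]
```

Request:
arm_command:
  targets:
    - {"dx": 0.08, "dy": 0, "dz": 0, "wx": 0, "wy": 0, "wz": 0, "jaw": 0.0}
    - {"dx": 0.1, "dy": 0, "dz": 0, "wx": 0, "wy": 0, "wz": 0, "jaw": 0.0}
    - {"dx": 0, "dy": 0, "dz": 0, "wx": 0, "wy": 0, "wz": 0, "jaw": 0.0}
    - {"dx": 0, "dy": 0, "dz": 0, "wx": 0, "wy": 0, "wz": 0, "jaw": 0.0}

```text
clock: 23.43
position: [0.515, -0.3084, 0.204]
ee_rot: [0.794, 3.038, -0.001]
contact_force: [-0.3, 0.3, -4.6]
opening: 0.491
gripper_force: 30.0
```

```bash
python3 prof.py w24
```

```text
t 23.43 p [ 0.515  -0.3084  0.204 ] yaw 150.72 tilt [ 0.001  -0.0008] wz 0.0004 d [-0.198  0.006 -0.   ] F [-0.28  0.27 -4.58] open 0.491 gf 30.0
-0.0510 98 [0.2071 0.2081 0.2092] [145 145 153]
-0.0485 106 [0.208  0.2093 0.2104] [89 89 96]
-0.0460 87 [0.209  0.2098 0.2107] [62 62 69]
-0.0435 81 [0.2089 0.2098 0.2107] [62 61 67]
-0.0410 95 [0.209  0.2099 0.2166] [72 60 65]
-0.0385 130 [0.2092 0.2103 0.2174] [96 59 62]
-0.0360 5 [0.2087 0.2089 0.2091] [99 59 63]
hub front 865 [-0.0402 -0.0399 -0.0396 -0.0394]
hub top [0.2217 0.2228 0.2241] Y [-0.0241  0.0218]
```

Request:
arm_command:
  targets:
    - {"dx": 0, "dy": 0, "dz": 0.02, "wx": 0, "wy": 0, "wz": 0, "jaw": 0.0}
    - {"dx": 0, "dy": 0, "dz": 0.02, "wx": 0, "wy": 0, "wz": 0, "jaw": 0.0}
    - {"dx": -0.1, "dy": 0, "dz": 0, "wx": 0, "wy": 0, "wz": 0, "jaw": 0.0}
    - {"dx": -0.1, "dy": 0, "dz": 0, "wx": 0, "wy": 0, "wz": 0, "jaw": 0.0}
    - {"dx": -0.1, "dy": 0, "dz": 0, "wx": 0, "wy": 0, "wz": 0, "jaw": 0.0}
    - {"dx": 0, "dy": 0, "dz": 0, "wx": 0, "wy": 0, "wz": 0, "jaw": 0.0}
    - {"dx": 0, "dy": 0, "dz": 0, "wx": 0, "wy": 0, "wz": 0, "jaw": 0.0}

```text
clock: 24.07
position: [0.5203, -0.3114, 0.2019]
ee_rot: [-0.792, -3.026, -0.008]
contact_force: [-11.0, 6.3, 3.7]
opening: 0.493
gripper_force: 30.0
```

```bash
python3 prof.py w25
```

```text
t 24.07 p [ 0.5203 -0.3114  0.2019] yaw 150.68 tilt [-0.0115  0.0084] wz -0.0004 d [-0.046  0.006 -0.052] F [-10.99   6.35   3.68] open 0.493 gf 30.0
-0.0510 99 [0.2068 0.208  0.2091] [145 146 154]
-0.0485 106 [0.2077 0.2093 0.2106] [88 90 98]
-0.0460 89 [0.2089 0.2098 0.2105] [61 62 71]
-0.0435 87 [0.2091 0.2097 0.2107] [61 61 70]
-0.0410 88 [0.2088 0.2097 0.2107] [61 61 68]
-0.0385 88 [0.2091 0.2097 0.2105] [61 60 67]
-0.0360 86 [0.2092 0.2098 0.2109] [61 60 66]
-0.0335 192 [0.2093 0.2136 0.2176] [128  84  88]
-0.0310 12 [0.2087 0.2092 0.2133] [139 115 120]
hub front 2110 [-0.0339 -0.0334 -0.0327 -0.0302]
hub top [0.221  0.2214 0.2241] Y [-0.0273  0.025 ]
```

Run:
```python
from spin import *
s=sense(); print("F",s["contact_force"],"T",s["torque"],"axial F",s["contact_force"][:2]@ex,"T about ey",s["torque"][:2]@ey)
for n in("w14","w16","w21","w24","w25"):
    d_=dict(np.load(f"pics/{n}.npz")); P=cloud(d_); d=P[...,:2]-o; X=d@ex; Y=d@ey; Z=P[...,2]
    hsv=cv2.cvtColor(d_["img"],cv2.COLOR_RGB2HSV); m=((hsv[...,0]<8)|(hsv[...,0]>172))&(hsv[...,1]>120)&(abs(Y)<.02)&(Z>.2195)&(Z<.226)
    A=np.c_[X[m],Y[m],np.ones(m.sum())]; c=np.linalg.lstsq(A,Z[m],rcond=None)[0]; print(n,"hub top slope x,y",c[:2],m.sum(),"X patch",X[m].min(),X[m].max(),"z",Z[m].mean())
    # disc: front-face points below the hub
    q=(abs(Y+.001)<.04)&(Z>.05)&(Z<.116)&(X>-.14)&(X<.02)
    if q.sum()>50: print("   disc",q.sum(),np.percentile(X[q],[1,10,50,90]),np.percentile(Z[q],[5,95]))
t=dict(np.load("pics/top0.npz")); P=cloud(t); d=P[...,:2]-o; X=d@ex; Y=d@ey; Z=P[...,2]
for x in np.arange(-.06,.08,.01):  # tester parts at disc height near the spindle plane
    q=(abs(X-x)<.005)&(abs(Y)<.05)&(Z<.15)
    if q.sum(): print("%.2f"%x,q.sum(),np.percentile(Z[q],[50,100]))
```

```text
F [-10.5253   7.3544   2.276 ] T [1.2704 2.0026 0.0035] axial F -12.77788605984627 T about ey 2.368092030124297
w14 hub top slope x,y [ 0.0404 -0.0001] 2312 X patch -0.11174726534738617 -0.08590748451647887 z 0.2235352185243769
   disc 3756 [-0.1058 -0.1054 -0.1032 -0.0889] [0.0617 0.1129]
w16 hub top slope x,y [ 0.019 -0.001] 2289 X patch -0.06452953076036692 -0.03837191142563686 z 0.22299364580575626
   disc 3739 [-0.0585 -0.0581 -0.0559 -0.0415] [0.0611 0.1123]
w21 hub top slope x,y [-0.0012  0.0039] 2230 X patch -0.03413636143090783 -0.008741258560394557 z 0.22295794586871454
   disc 2387 [-0.0302 -0.0298 -0.0277 -0.0131] [0.0579 0.1091]
w24 hub top slope x,y [0.0263 0.0004] 2304 X patch -0.040395712533162154 -0.014596274742911575 z 0.2232407489982509
   disc 3060 [-0.0337 -0.0335 -0.0316 -0.0179] [0.0603 0.1107]
w25 hub top slope x,y [-0.0201  0.0019] 2215 X patch -0.02514638172481278 -0.008640563486334464 z 0.2212597384941402
   disc 2385 [-0.0295 -0.0292 -0.0272 -0.0128] [0.0577 0.1074]
-0.06 137 [0.0249 0.0376]
-0.05 131 [0.0252 0.0651]
-0.04 109 [0.0245 0.062 ]
-0.03 100 [0.0245 0.0307]
-0.02 97 [0.0242 0.0322]
-0.01 99 [0.0249 0.0343]
0.00 96 [0.0246 0.0314]
0.01 94 [0.025  0.0677]
0.02 90 [0.0245 0.0666]
0.03 71 [0.0246 0.0358]
0.04 89 [0.0249 0.032 ]
0.05 89 [0.0236 0.0322]
0.06 107 [0.0279 0.046 ]
0.07 161 [0.0593 0.1357]
0.08 44 [0.0318 0.1115]
```

Request:
arm_command:
  targets:
    - {"dx": -0.08, "dy": 0, "dz": -0.02, "wx": 0, "wy": 0, "wz": 0, "jaw": 0.0}
    - {"dx": -0.08, "dy": 0, "dz": 0, "wx": 0, "wy": 0, "wz": 0, "jaw": 0.0}
    - {"dx": 0, "dy": 0, "dz": 0, "wx": 0, "wy": 0, "wz": 0, "jaw": 0.0}
    - {"dx": 0, "dy": 0, "dz": 0, "wx": 0, "wy": 0, "wz": 0, "jaw": 0.0}

```text
clock: 24.45
position: [0.522, -0.3123, 0.2017]
ee_rot: [-0.79, -3.016, -0.014]
contact_force: [-16.1, 10.2, 5.7]
opening: 0.494
gripper_force: 30.0
```

```bash
python3 prof.py w26
```

```text
t 24.45 p [ 0.522  -0.3123  0.2017] yaw 150.65 tilt [-0.0207  0.0146] wz -0.0009 d [ 0.003  0.006 -0.059] F [-16.12  10.24   5.67] open 0.494 gf 30.0
-0.0510 96 [0.2071 0.2079 0.2091] [145 146 154]
-0.0485 108 [0.208  0.2094 0.2107] [86 88 97]
-0.0460 90 [0.2091 0.2097 0.2106] [60 61 71]
-0.0435 85 [0.209  0.2097 0.2106] [60 61 70]
-0.0410 89 [0.2088 0.2097 0.2107] [60 61 69]
-0.0385 85 [0.209  0.2097 0.2107] [60 60 67]
-0.0360 92 [0.209  0.2098 0.2107] [61 60 66]
-0.0335 191 [0.2092 0.2132 0.2177] [128  83  87]
-0.0310 8 [0.2084 0.2089 0.2173] [141 121 125]
hub front 2661 [-0.0338 -0.0332 -0.0326 -0.0287]
hub top [0.221  0.2214 0.2245] Y [-0.0279  0.0259]
```

Request:
arm_command:
  targets:
    - {"dx": 0.1, "dy": 0, "dz": 0, "wx": 0, "wy": 0, "wz": 0, "jaw": 0.0}
    - {"dx": 0.08, "dy": 0, "dz": 0, "wx": 0, "wy": 0, "wz": 0, "jaw": 0.0}
    - {"dx": 0, "dy": 0, "dz": 0, "wx": 0, "wy": 0, "wz": 0, "jaw": 0.0}
    - {"dx": 0, "dy": 0, "dz": 0, "wx": 0, "wy": 0, "wz": 0, "jaw": 0.6}
    - {"dx": 0, "dy": 0, "dz": 0, "wx": 0, "wy": 0, "wz": 0, "jaw": 0.6}
    - {"dx": 0, "dy": 0, "dz": 0, "wx": 0, "wy": 0, "wz": 0, "jaw": 0.6}
    - {"dx": 0, "dy": 0, "dz": 0, "wx": 0, "wy": 0, "wz": 0, "jaw": 0.6}

```text
clock: 25.08
position: [0.526, -0.3147, 0.2044]
ee_rot: [0.793, 3.035, -0.002]
contact_force: [-0.8, -0.7, -0.0]
opening: 0.597
gripper_force: 0.0
```

```bash
python3 prof.py w27
```

```text
t 25.08 p [ 0.526  -0.3147  0.2044] yaw 150.73 tilt [ 0.0038 -0.0026] wz 0.0005 d [0.119 0.01  0.01 ] F [-0.79 -0.73 -0.04] open 0.597 gf 0.0
-0.0510 94 [0.2074 0.2081 0.2093] [144 145 153]
-0.0485 108 [0.2078 0.2095 0.2104] [86 88 97]
-0.0460 87 [0.2091 0.2096 0.2105] [59 60 70]
-0.0435 92 [0.2088 0.2098 0.2108] [60 61 69]
-0.0410 86 [0.209  0.2098 0.2104] [60 61 69]
-0.0385 88 [0.209  0.2096 0.2105] [61 61 68]
-0.0360 79 [0.2088 0.2097 0.2106] [61 61 67]
-0.0335 187 [0.209  0.2139 0.2176] [127  82  86]
hub front 2602 [-0.0343 -0.0337 -0.033  -0.0295]
hub top [0.221  0.2214 0.2234] Y [-0.0293  0.0267]
```

The hub sits on the spindle by itself, resting at the right height. The catch is still down. Next I push the hub's front face squarely with the fingers straddling the spindle.

Request:
arm_command:
  targets:
    - {"dx": 0, "dy": 0, "dz": -0.5, "wx": 0, "wy": 0, "wz": 0, "jaw": 0.6}
    - {"dx": 0, "dy": 0, "dz": -0.8, "wx": 0, "wy": 0, "wz": 0, "jaw": 0.6}
    - {"dx": 0.4, "dy": 0, "dz": -0.2, "wx": 0, "wy": 0, "wz": 0, "jaw": 0.3}
    - {"dx": 0.5, "dy": 0, "dz": 0, "wx": 0, "wy": 0, "wz": 0, "jaw": 0.3}
    - {"dx": 0.5, "dy": 0, "dz": 0, "wx": 0, "wy": 0, "wz": 0, "jaw": 0.3}
    - {"dx": 0, "dy": 0, "dz": 0, "wx": 0, "wy": 0, "wz": 0, "jaw": 0.3}
    - {"dx": 0, "dy": 0, "dz": 0, "wx": 0, "wy": 0, "wz": 0, "jaw": 0.3}
    - {"dx": 0, "dy": 0, "dz": 0, "wx": 0, "wy": 0, "wz": 0, "jaw": 0.3}
    - {"dx": 0, "dy": 0, "dz": 0, "wx": 0, "wy": 0, "wz": 0, "jaw": 0.3}

```text
clock: 25.88
position: [0.4767, -0.2868, 0.2631]
ee_rot: [0.793, 3.038, -0.001]
contact_force: [0.4, -0.2, -0.4]
opening: 0.303
gripper_force: 0.0
```

Run:
```python
from spin import *
target(-.067,.200,-.0012)
s=snapshot("wrist"); np.savez("pics/w28.npz",**s); save(s,"w28.png")
P=cloud(s); d=P[...,:2]-o; X=d@ex; Y=d@ey; Z=P[...,2]
for x in np.arange(-.062,.02,.004):
    q=(abs(X-x)<.002)&(abs(Y+.001)<.003)&(Z>.19)&(Z<.25)
    if q.sum()>3: print("%.4f"%x,q.sum(),np.percentile(Z[q],[5,50,95]),np.percentile(Y[q],[2,98]),s["img"][q].mean(0).astype(int))
```

```text
t 25.88 p [ 0.4767 -0.2868  0.2631] yaw 150.73 tilt [ 0.001 -0.001] wz 0.0006 d [-0.02  -0.     1.578] F [ 0.38 -0.16 -0.37] open 0.303 gf 0.0
-0.0620 103 [0.1964 0.2029 0.2055] [-0.0038  0.0016] [171 171 179]
-0.0580 72 [0.2042 0.2056 0.2069] [-0.0038  0.0016] [220 220 227]
-0.0540 77 [0.2057 0.207  0.2086] [-0.0038  0.0015] [223 223 230]
-0.0500 72 [0.2072 0.2085 0.21  ] [-0.0038  0.0015] [179 178 185]
-0.0460 60 [0.2089 0.2096 0.211 ] [-0.0038  0.0015] [ 99  95 100]
-0.0420 60 [0.2085 0.2097 0.2106] [-0.0038  0.0016] [100  96 100]
-0.0380 59 [0.2087 0.2099 0.211 ] [-0.0038  0.0016] [101  95  98]
-0.0340 159 [0.2091 0.2147 0.2208] [-0.0038  0.0016] [161 129 130]
-0.0300 59 [0.2192 0.2203 0.2214] [-0.0037  0.0015] [251 250 250]
-0.0260 68 [0.2193 0.2207 0.2218] [-0.0037  0.0015] [245 200 199]
-0.0220 57 [0.2203 0.221  0.2217] [-0.0037  0.0015] [252  98  93]
-0.0180 61 [0.2202 0.2212 0.2221] [-0.0038  0.0015] [252  96  91]
-0.0140 54 [0.2202 0.221  0.2219] [-0.0038  0.0015] [252  95  90]
-0.0100 54 [0.2202 0.2209 0.2217] [-0.0038  0.0015] [251 151 149]
-0.0060 9 [0.2193 0.22   0.2206] [-0.0038  0.0015] [238 224 224]
```

Request:
arm_command:
  targets:
    - {"dx": 0, "dy": 0, "dz": 0.5, "wx": 0, "wy": 0, "wz": 0, "jaw": 0.3}
    - {"dx": 0, "dy": 0, "dz": 0.6, "wx": 0, "wy": 0, "wz": 0, "jaw": 0.3}
    - {"dx": 0, "dy": 0, "dz": 0.4, "wx": 0, "wy": 0, "wz": 0, "jaw": 0.3}
    - {"dx": 0, "dy": 0, "dz": 0, "wx": 0, "wy": 0, "wz": 0, "jaw": 0.3}
    - {"dx": -0.2, "dy": 0, "dz": 0, "wx": 0, "wy": 0, "wz": 0, "jaw": 0.3}
    - {"dx": -0.2, "dy": 0, "dz": 0, "wx": 0, "wy": 0, "wz": 0, "jaw": 0.3}
    - {"dx": -0.1, "dy": 0, "dz": 0, "wx": 0, "wy": 0, "wz": 0, "jaw": 0.3}
    - {"dx": -0.1, "dy": 0, "dz": 0, "wx": 0, "wy": 0, "wz": 0, "jaw": 0.3}
    - {"dx": 0, "dy": 0, "dz": 0, "wx": 0, "wy": 0, "wz": 0, "jaw": 0.3}
    - {"dx": 0, "dy": 0, "dz": 0, "wx": 0, "wy": 0, "wz": 0, "jaw": 0.3}

```text
clock: 26.77
position: [0.4969, -0.2983, 0.2035]
ee_rot: [0.794, 3.039, -0.001]
contact_force: [0.1, -0.6, 0.2]
opening: 0.303
gripper_force: 0.0
```

```bash
python3 prof.py w29
```

```text
t 26.77 p [ 0.4969 -0.2983  0.2035] yaw 150.72 tilt [ 0.0007 -0.0005] wz 0.0003 d [-0.717  0.008 -0.011] F [ 0.11 -0.58  0.22] open 0.303 gf 0.0
-0.0510 90 [0.2072 0.2082 0.2092] [137 137 143]
-0.0485 99 [0.208  0.2093 0.2105] [82 82 86]
-0.0460 73 [0.2089 0.2097 0.2105] [55 55 58]
-0.0435 71 [0.209  0.2096 0.2106] [55 55 57]
-0.0410 71 [0.2091 0.2098 0.2105] [67 66 69]
-0.0385 73 [0.209  0.2097 0.2106] [62 62 64]
-0.0360 75 [0.2089 0.2097 0.2106] [55 54 56]
-0.0335 205 [0.2094 0.2146 0.2178] [126  79  80]
-0.0310 12 [0.2085 0.2091 0.2133] [132 116 119]
hub front 1358 [-0.055  -0.0543 -0.0404 -0.0336]
hub top [0.221  0.2213 0.2222] Y [-0.0195  0.0166]
```

Request:
arm_command:
  targets:
    - {"dx": -0.1, "dy": 0, "dz": 0.05, "wx": 0, "wy": 0, "wz": 0, "jaw": 0.3}
    - {"dx": -0.1, "dy": 0, "dz": 0, "wx": 0, "wy": 0, "wz": 0, "jaw": 0.3}
    - {"dx": -0.1, "dy": 0, "dz": 0, "wx": 0, "wy": 0, "wz": 0, "jaw": 0.3}
    - {"dx": -0.1, "dy": 0, "dz": 0, "wx": 0, "wy": 0, "wz": 0, "jaw": 0.3}
    - {"dx": 0, "dy": 0, "dz": 0, "wx": 0, "wy": 0, "wz": 0, "jaw": 0.3}
    - {"dx": 0, "dy": 0, "dz": 0, "wx": 0, "wy": 0, "wz": 0, "jaw": 0.3}

```text
clock: 27.32
position: [0.4997, -0.2999, 0.2009]
ee_rot: [-0.789, -3.013, -0.017]
contact_force: [-21.2, 12.3, 19.8]
opening: 0.302
gripper_force: 12.6
```

```bash
python3 prof.py w30
```

```text
t 27.32 p [ 0.4997 -0.2999  0.2009] yaw 150.64 tilt [-0.0236  0.0175] wz -0.0011 d [-0.634  0.008 -0.096] F [-21.25  12.34  19.83] open 0.302 gf 12.6
-0.0510 98 [0.207  0.208  0.2093] [139 139 146]
-0.0485 101 [0.2081 0.2093 0.2103] [82 82 87]
-0.0460 84 [0.209  0.2097 0.2109] [56 57 60]
-0.0435 78 [0.2091 0.2097 0.2104] [56 56 59]
-0.0410 82 [0.2088 0.2096 0.2105] [56 55 58]
-0.0385 81 [0.2091 0.2097 0.2104] [56 55 57]
-0.0360 71 [0.2093 0.2098 0.2109] [56 56 57]
-0.0335 209 [0.2093 0.214  0.2177] [127  81  82]
-0.0310 19 [0.2088 0.2094 0.2172] [137 120 123]
hub front 1465 [-0.0512 -0.0505 -0.0343 -0.0331]
hub top [0.221  0.2213 0.2239] Y [-0.0194  0.0155]
```

Run:
```python
from spin import *
def L(n):
    s=dict(np.load(f"pics/{n}.npz")); P=cloud(s); d=P[...,:2]-o; return s,d@ex,d@ey,P[...,2]
for n in("w13","w14","w15"):
    s,X,Y,Z=L(n); q=(abs(Y+.001)<.02)&(abs(Y+.001)>.011)&(Z>.183)&(Z<.205)&(X>-.006)&(X<.004)
    c=np.polyfit(Y[q],X[q],1); print(n,"flange face slope",c,q.sum())
    e=[]
    for x in np.arange(-.046,-.008,.002):
        q=(abs(X-x)<.001)&(abs(Y)<.015)&(Z>.2075)&(Z<.2115)
        if q.sum()>40: e.append((x,Y[q].min(),Y[q].max()))
    if len(e)>3: e=np.array(e); print("  edges slope",np.polyfit(e[:,0],e[:,1],1),np.polyfit(e[:,0],e[:,2],1))
for n in("w16","w21","w26","w27","w28","w30"):
    s,X,Y,Z=L(n); x0=-.0637 if n=="w16" else -.0335
    q=(abs(Y+.001)<.019)&(Z>.2125)&(Z<.2195)&(abs(X-x0)<.002); c=np.polyfit(Y[q],X[q],1)
    A=np.c_[Y[q],Z[q]-.2,np.ones(q.sum())]; k=np.linalg.lstsq(A,X[q],rcond=None)[0]; print(n,"hub face X=a*Y+b*(Z-.2)+c",k,q.sum())
for n in("w13","w28","w30"):
    s,X,Y,Z=L(n); I=s["img"].astype(int); q=(X>-.07)&(X<.005)&(abs(Y)<.03)&(Z>.15)&(Z<.24)&(I[...,0]-I[...,2]>25)&(I[...,1]-I[...,2]>12); print(n,"brass-like",q.sum(),X[q].mean() if q.any() else 0,Y[q].mean() if q.any() else 0,Z[q].mean() if q.any() else 0)
```

```text
w13 flange face slope [ 0.0037 -0.0006] 212
  edges slope [ 0.0046 -0.0108] [0.0044 0.0087]
w14 flange face slope [ 0.0077 -0.0007] 117
  edges slope [ 0.0142 -0.0104] [-0.0048  0.0084]
w15 flange face slope [ 0.0052 -0.0006] 976
  edges slope [-0.0079 -0.0111] [-0.0162  0.0082]
w16 hub face X=a*Y+b*(Z-.2)+c [ 0.0112  0.003  -0.0633] 730
w21 hub face X=a*Y+b*(Z-.2)+c [ 0.0062  0.0173 -0.0334] 724
w26 hub face X=a*Y+b*(Z-.2)+c [ 0.0041  0.1044 -0.0348] 906
w27 hub face X=a*Y+b*(Z-.2)+c [ 0.0026  0.0973 -0.0351] 876
w28 hub face X=a*Y+b*(Z-.2)+c [ 0.0025  0.1016 -0.0351] 461
w30 hub face X=a*Y+b*(Z-.2)+c [ 0.0027  0.1283 -0.0353] 823
w13 brass-like 0 0 0 0
w28 brass-like 0 0 0 0
w30 brass-like 0 0 0 0
```

The hub is firmly home: 24 N of axial push gives no motion, and it is aligned and upright. The catch lies flush in its slot, as it did in the first images, so it seems stuck down. I back off and tap the slot from above with the closed fingertips to try to free it.

Request:
arm_command:
  targets:
    - {"dx": 0.2, "dy": 0, "dz": 0, "wx": 0, "wy": 0, "wz": 0, "jaw": 0.3}
    - {"dx": 0.3, "dy": 0, "dz": 0, "wx": 0, "wy": 0, "wz": 0, "jaw": 0.3}
    - {"dx": 0.1, "dy": 0, "dz": -0.3, "wx": 0, "wy": 0, "wz": 0, "jaw": 0.3}
    - {"dx": 0, "dy": 0, "dz": -0.7, "wx": 0, "wy": 0, "wz": 0, "jaw": 0.3}
    - {"dx": 0, "dy": 0, "dz": -0.3, "wx": 0, "wy": 0, "wz": 0, "jaw": 0.0}
    - {"dx": 0, "dy": 0, "dz": 0, "wx": 0, "wy": 0, "wz": 0, "jaw": 0.0}
    - {"dx": 0, "dy": 0, "dz": 0, "wx": 0, "wy": 0, "wz": 0, "jaw": 0.0}
    - {"dx": 0, "dy": 0, "dz": 0, "wx": 0, "wy": 0, "wz": 0, "jaw": 0.0}
    - {"dx": 0, "dy": 0, "dz": 0, "wx": 0, "wy": 0, "wz": 0, "jaw": 0.0}

```text
clock: 28.12
position: [0.4891, -0.2936, 0.2519]
ee_rot: [-0.793, -3.037, -0.001]
contact_force: [0.7, 0.8, 0.5]
opening: 0.014
gripper_force: 0.0
```

Run:
```python
from spin import *
target(-.044,.229,-.0012)
s=snapshot("wrist"); np.savez("pics/w31.npz",**s); save(s,"w31.png")
P=cloud(s); d=P[...,:2]-o; X=d@ex; Y=d@ey; Z=P[...,2]
for x in np.arange(-.052,-.006,.003):
    q=(abs(X-x)<.0015)&(abs(Y+.001)<.003)&(Z>.19)&(Z<.25)
    if q.sum()>3: print("%.4f"%x,q.sum(),np.percentile(Z[q],[5,50,95]),s["img"][q].mean(0).astype(int))
```

```text
t 28.12 p [ 0.4891 -0.2936  0.2519] yaw 150.72 tilt [-0.0022  0.0012] wz 0.0003 d [-0.245 -0.003  0.571] F [0.68 0.8  0.55] open 0.014 gf 0.0
-0.0520 52 [0.2067 0.2076 0.2085] [138 139 147]
-0.0490 26 [0.2078 0.2091 0.2101] [ 93  94 104]
-0.0460 18 [0.209  0.2095 0.2103] [60 62 73]
-0.0430 21 [0.2088 0.2099 0.2108] [74 76 85]
-0.0400 17 [0.2087 0.2099 0.2104] [76 78 86]
-0.0370 21 [0.2088 0.2096 0.2104] [74 76 84]
-0.0340 53 [0.2091 0.2142 0.2209] [123  92  97]
-0.0310 25 [0.2094 0.2201 0.2214] [214 210 211]
-0.0280 21 [0.2193 0.2205 0.2218] [242 242 242]
-0.0250 22 [0.2193 0.2205 0.2219] [212 143 143]
-0.0220 17 [0.2207 0.2213 0.222 ] [227  72  71]
-0.0190 18 [0.2203 0.2207 0.2221] [228  72  70]
-0.0160 21 [0.2201 0.221  0.222 ] [231  72  69]
-0.0130 20 [0.2203 0.2211 0.2219] [239  73  69]
-0.0100 18 [0.2203 0.221  0.2217] [242 136 134]
-0.0070 15 [0.2195 0.2204 0.2215] [249 248 247]
```

Request:
arm_command:
  targets:
    - {"dx": -0.22, "dy": 0, "dz": 0, "wx": 0, "wy": 0, "wz": 0, "jaw": 0.0}
    - {"dx": 0, "dy": 0, "dz": 0.2, "wx": 0, "wy": 0, "wz": 0, "jaw": 0.0}
    - {"dx": 0, "dy": 0, "dz": 0.2, "wx": 0, "wy": 0, "wz": 0, "jaw": 0.0}
    - {"dx": 0, "dy": 0, "dz": 0.15, "wx": 0, "wy": 0, "wz": 0, "jaw": 0.0}
    - {"dx": 0, "dy": 0, "dz": 0.1, "wx": 0, "wy": 0, "wz": 0, "jaw": 0.0}
    - {"dx": 0, "dy": 0, "dz": 0.05, "wx": 0, "wy": 0, "wz": 0, "jaw": 0.0}
    - {"dx": 0, "dy": 0, "dz": 0, "wx": 0, "wy": 0, "wz": 0, "jaw": 0.0}

```text
clock: 28.75
position: [0.4968, -0.2981, 0.2292]
ee_rot: [0.794, 3.038, 0.003]
contact_force: [-7.2, 4.9, 23.3]
opening: 0.005
gripper_force: 11.5
```

```bash
python3 -c "
from spin import *
target(-.044,.229,-.0012)"
```

```text
t 28.75 p [ 0.4968 -0.2981  0.2292] yaw 150.70 tilt [0.0016 0.0014] wz 0.0000 d [-0.021  0.001  0.006] F [-7.2   4.92 23.34] open 0.005 gf 11.5
```

Request:
arm_command:
  targets:
    - {"dx": 0, "dy": 0, "dz": -0.3, "wx": 0, "wy": 0, "wz": 0, "jaw": 0.0}
    - {"dx": 0, "dy": 0, "dz": -0.6, "wx": 0, "wy": 0, "wz": 0, "jaw": 0.0}
    - {"dx": 0.2, "dy": 0, "dz": -0.5, "wx": 0, "wy": 0, "wz": 0, "jaw": 0.5}
    - {"dx": 0, "dy": 0, "dz": 0, "wx": 0, "wy": 0, "wz": 0, "jaw": 0.65}
    - {"dx": 0, "dy": 0, "dz": 0, "wx": 0, "wy": 0, "wz": 0, "jaw": 0.65}
    - {"dx": 0, "dy": 0, "dz": 0, "wx": 0, "wy": 0, "wz": 0, "jaw": 0.65}
    - {"dx": 0, "dy": 0, "dz": 0, "wx": 0, "wy": 0, "wz": 0, "jaw": 0.65}
    - {"dx": 0, "dy": 0, "dz": 0, "wx": 0, "wy": 0, "wz": 0, "jaw": 0.65}

```text
clock: 29.42
position: [0.4899, -0.2941, 0.2796]
ee_rot: [-0.793, -3.037, -0.001]
contact_force: [0.5, 0.6, -0.2]
opening: 0.388
gripper_force: 0.0
```

Run:
```python
from spin import *
target(-.017,.204,-.0012)
s=snapshot("wrist"); np.savez("pics/w32.npz",**s); save(s,"w32.png")
P=cloud(s); d=P[...,:2]-o; X=d@ex; Y=d@ey; Z=P[...,2]
for x in np.arange(-.052,-.028,.003):
    q=(abs(X-x)<.0015)&(abs(Y+.001)<.003)&(Z>.19)&(Z<.25)
    if q.sum()>3: print("%.4f"%x,q.sum(),np.percentile(Z[q],[5,50,95]),s["img"][q].mean(0).astype(int))
v,u=np.nonzero((abs(X+.035)<.02)&(abs(Y+.001)<.012)&(Z>.2)&(Z<.23)); u0,v0=int(u.mean()),int(v.mean()); print(u0,v0)
cv2.imwrite("pics/c32.png",cv2.resize(s["img"][max(0,v0-50):v0+50,u0-65:u0+65],None,fx=6,fy=6,interpolation=2)[...,::-1])
```

```text
t 29.42 p [ 0.4899 -0.2941  0.2796] yaw 150.72 tilt [-0.0025  0.0013] wz 0.0003 d [-0.902 -0.002  1.886] F [ 0.54  0.58 -0.16] open 0.388 gf 0.0
-0.0520 49 [0.2061 0.2077 0.209 ] [246 246 252]
-0.0490 59 [0.2073 0.2089 0.2105] [173 172 180]
-0.0460 42 [0.2089 0.2097 0.2105] [110 108 115]
-0.0430 44 [0.2087 0.2096 0.2106] [110 107 114]
-0.0400 46 [0.2088 0.2098 0.2105] [112 108 114]
-0.0370 41 [0.2086 0.2098 0.2108] [111 107 112]
-0.0340 107 [0.2088 0.2142 0.2203] [154 128 131]
-0.0310 61 [0.2092 0.2203 0.2214] [233 228 228]
316 296
```

View pics/c32.png

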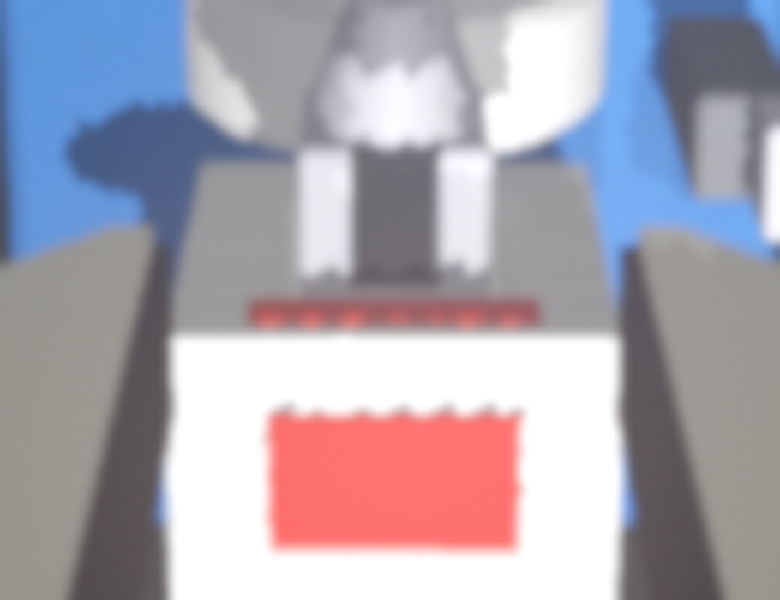

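The crop shows the hub seated, with the dark slot at (395,215) still flush in front of its face and no wedge raised. One more try: re-grip, draw the hub back over the catch while it bears lightly on the spindle, and push it home again in one stroke.

Request:
arm_command:
  targets:
    - {"dx": -0.45, "dy": 0, "dz": 0, "wx": 0, "wy": 0, "wz": 0, "jaw": 0.7}
    - {"dx": -0.45, "dy": 0, "dz": 0, "wx": 0, "wy": 0, "wz": 0, "jaw": 0.7}
    - {"dx": 0, "dy": 0, "dz": 0, "wx": 0, "wy": 0, "wz": 0, "jaw": 0.7}
    - {"dx": 0, "dy": 0, "dz": 0, "wx": 0, "wy": 0, "wz": 0, "jaw": 0.7}
    - {"dx": 0, "dy": 0, "dz": 0.3, "wx": 0, "wy": 0, "wz": 0, "jaw": 0.7}
    - {"dx": 0, "dy": 0, "dz": 0.7, "wx": 0, "wy": 0, "wz": 0, "jaw": 0.7}
    - {"dx": 0, "dy": 0, "dz": 0.6, "wx": 0, "wy": 0, "wz": 0, "jaw": 0.7}
    - {"dx": 0, "dy": 0, "dz": 0.3, "wx": 0, "wy": 0, "wz": 0, "jaw": 0.7}
    - {"dx": 0, "dy": 0, "dz": 0, "wx": 0, "wy": 0, "wz": 0, "jaw": 0.7}
    - {"dx": 0, "dy": 0, "dz": 0, "wx": 0, "wy": 0, "wz": 0, "jaw": 0.7}

```text
clock: 30.3
position: [0.5208, -0.3117, 0.2048]
ee_rot: [-0.794, -3.038, -0.001]
contact_force: [0.4, -0.2, 1.0]
opening: 0.702
gripper_force: 0.0
```

Request:
arm_command:
  targets:
    - {"dx": 0, "dy": 0, "dz": 0, "wx": 0, "wy": 0, "wz": 0, "jaw": 0.0}
    - {"dx": 0, "dy": 0, "dz": 0, "wx": 0, "wy": 0, "wz": 0, "jaw": 0.0}
    - {"dx": 0, "dy": 0, "dz": 0, "wx": 0, "wy": 0, "wz": 0, "jaw": 0.0}
    - {"dx": 0, "dy": 0, "dz": 0, "wx": 0, "wy": 0, "wz": 0, "jaw": 0.0}
    - {"dx": 0, "dy": 0, "dz": 0, "wx": 0, "wy": 0, "wz": 0, "jaw": 0.0}

```text
clock: 30.72
position: [0.5221, -0.3123, 0.2062]
ee_rot: [0.794, 3.038, -0.0]
contact_force: [-0.5, 0.2, 4.1]
opening: 0.492
gripper_force: 30.0
```

```bash
python3 prof.py w33
```

```text
t 30.72 p [ 0.5221 -0.3123  0.2062] yaw 150.71 tilt [ 0.0017 -0.0007] wz 0.0001 d [0.004 0.006 0.055] F [-0.48  0.16  4.06] open 0.492 gf 30.0
-0.0510 92 [0.2073 0.2081 0.2092] [145 146 154]
-0.0485 109 [0.208  0.2091 0.2107] [88 90 98]
-0.0460 85 [0.2089 0.2097 0.2107] [62 63 72]
-0.0435 83 [0.2089 0.2097 0.2106] [62 62 71]
-0.0410 86 [0.2088 0.2095 0.2106] [62 62 69]
-0.0385 83 [0.2091 0.2098 0.2109] [62 62 68]
-0.0360 85 [0.209  0.2096 0.2108] [63 62 67]
-0.0335 193 [0.2091 0.2136 0.2176] [129  87  90]
-0.0310 9 [0.2086 0.209  0.2168] [143 118 122]
hub front 2632 [-0.0339 -0.0333 -0.0326 -0.0286]
hub top [0.221  0.2214 0.2245] Y [-0.0281  0.0262]
```

Request:
arm_command:
  targets:
    - {"dx": 0.15, "dy": 0, "dz": 0.03, "wx": 0, "wy": 0, "wz": 0, "jaw": 0.0}
    - {"dx": 0.2, "dy": 0, "dz": 0, "wx": 0, "wy": 0, "wz": 0, "jaw": 0.0}
    - {"dx": 0.2, "dy": 0, "dz": 0, "wx": 0, "wy": 0, "wz": 0, "jaw": 0.0}
    - {"dx": 0.15, "dy": 0, "dz": 0, "wx": 0, "wy": 0, "wz": 0, "jaw": 0.0}
    - {"dx": 0, "dy": 0, "dz": 0, "wx": 0, "wy": 0, "wz": 0, "jaw": 0.0}
    - {"dx": -0.2, "dy": 0, "dz": 0, "wx": 0, "wy": 0, "wz": 0, "jaw": 0.0}
    - {"dx": -0.2, "dy": 0, "dz": 0, "wx": 0, "wy": 0, "wz": 0, "jaw": 0.0}
    - {"dx": -0.2, "dy": 0, "dz": 0, "wx": 0, "wy": 0, "wz": 0, "jaw": 0.0}
    - {"dx": -0.2, "dy": 0, "dz": 0, "wx": 0, "wy": 0, "wz": 0, "jaw": 0.0}
    - {"dx": -0.1, "dy": 0, "dz": 0, "wx": 0, "wy": 0, "wz": 0, "jaw": 0.0}
    - {"dx": 0, "dy": 0, "dz": 0, "wx": 0, "wy": 0, "wz": 0, "jaw": 0.0}
    - {"dx": 0, "dy": 0, "dz": 0, "wx": 0, "wy": 0, "wz": 0, "jaw": 0.0}

```text
clock: 31.77
position: [0.5224, -0.3136, 0.2056]
ee_rot: [-0.792, -3.025, -0.008]
contact_force: [-13.3, 7.9, 19.6]
opening: 0.496
gripper_force: 30.0
```

```bash
python3 prof.py w34
```

```text
t 31.77 p [ 0.5224 -0.3136  0.2056] yaw 150.65 tilt [-0.013   0.0087] wz -0.0009 d [0.025 0.03  0.039] F [-13.3    7.87  19.6 ] open 0.496 gf 30.0
-0.0510 99 [0.2069 0.2079 0.2093] [144 145 153]
-0.0485 106 [0.208  0.2093 0.2104] [85 86 96]
-0.0460 88 [0.2091 0.2097 0.2105] [59 60 70]
-0.0435 85 [0.2091 0.2099 0.2107] [59 60 69]
-0.0410 89 [0.2089 0.2097 0.2105] [60 60 68]
-0.0385 84 [0.209  0.2095 0.2107] [60 60 67]
-0.0360 102 [0.2093 0.21   0.2163] [76 60 66]
-0.0335 141 [0.2092 0.2143 0.2178] [127  75  79]
hub front 2775 [-0.0349 -0.0343 -0.0335 -0.0291]
hub top [0.221  0.2214 0.2245] Y [-0.028   0.0262]
```

Request:
arm_command:
  targets:
    - {"dx": 0, "dy": 0, "dz": -0.1, "wx": 0, "wy": 0, "wz": 0, "jaw": 0.0}
    - {"dx": 0, "dy": 0, "dz": -0.06, "wx": 0, "wy": 0, "wz": 0, "jaw": 0.0}
    - {"dx": -0.1, "dy": 0, "dz": 0, "wx": 0, "wy": 0, "wz": 0, "jaw": 0.0}
    - {"dx": 0, "dy": 0, "dz": 0, "wx": 0, "wy": 0, "wz": 0, "jaw": 0.0}
    - {"dx": 0, "dy": 0, "dz": 0, "wx": 0, "wy": 0, "wz": 0, "jaw": 0.0}

```text
clock: 32.23
position: [0.5236, -0.3137, 0.2073]
ee_rot: [-0.79, -3.016, -0.012]
contact_force: [-14.2, 7.5, 4.0]
opening: 0.493
gripper_force: 30.0
```

```bash
python3 prof.py w35
```

```text
t 32.23 p [ 0.5236 -0.3137  0.2073] yaw 150.64 tilt [-0.0211  0.0133] wz -0.0010 d [0.051 0.017 0.083] F [-14.23   7.54   4.01] open 0.493 gf 30.0
-0.0510 99 [0.207  0.208  0.2095] [144 145 153]
-0.0485 103 [0.2079 0.2095 0.2109] [84 85 95]
-0.0460 85 [0.209  0.2098 0.2106] [59 60 70]
-0.0435 88 [0.2091 0.2099 0.2107] [59 60 70]
-0.0410 87 [0.2091 0.2098 0.2107] [60 60 69]
-0.0385 86 [0.2089 0.2099 0.2108] [60 60 68]
-0.0360 83 [0.2089 0.2098 0.2106] [61 60 67]
-0.0335 131 [0.2091 0.21   0.2177] [119  87  92]
-0.0310 35 [0.2086 0.2092 0.2103] [138 109 114]
hub front 772 [-0.034  -0.0337 -0.0334 -0.0331]
hub top [0.2214 0.2224 0.2236] Y [-0.0246  0.0214]
```

Request:
arm_command:
  targets:
    - {"dx": 0.1, "dy": 0, "dz": 0.03, "wx": 0, "wy": 0, "wz": 0, "jaw": 0.0}
    - {"dx": 0.06, "dy": 0, "dz": 0, "wx": 0, "wy": 0, "wz": 0, "jaw": 0.0}
    - {"dx": 0, "dy": 0, "dz": 0, "wx": 0, "wy": 0, "wz": 0, "jaw": 0.0}
    - {"dx": 0, "dy": 0, "dz": 0, "wx": 0, "wy": 0, "wz": 0, "jaw": 0.7}
    - {"dx": 0, "dy": 0, "dz": 0, "wx": 0, "wy": 0, "wz": 0, "jaw": 0.7}
    - {"dx": 0, "dy": 0, "dz": 0, "wx": 0, "wy": 0, "wz": 0, "jaw": 0.7}
    - {"dx": 0, "dy": 0, "dz": 0, "wx": 0, "wy": 0, "wz": 0, "jaw": 0.7}
    - {"dx": 0, "dy": 0, "dz": -0.5, "wx": 0, "wy": 0, "wz": 0, "jaw": 0.7}
    - {"dx": 0, "dy": 0, "dz": -0.8, "wx": 0, "wy": 0, "wz": 0, "jaw": 0.7}
    - {"dx": 0.5, "dy": 0, "dz": -0.8, "wx": 0, "wy": 0, "wz": 0, "jaw": 0.7}
    - {"dx": 0.8, "dy": 0, "dz": 0, "wx": 0, "wy": 0, "wz": 0, "jaw": 0.7}
    - {"dx": 0, "dy": 0, "dz": 0, "wx": 0, "wy": 0, "wz": 0, "jaw": 0.7}

```text
clock: 33.28
position: [0.4769, -0.2882, 0.2951]
ee_rot: [-0.797, -3.038, -0.002]
contact_force: [-0.3, -0.5, -0.4]
opening: 0.699
gripper_force: 0.0
```

Request:
arm_command:
  targets:
    - {"dx": 0, "dy": 0, "dz": 0, "wx": 0, "wy": 0, "wz": 0, "jaw": 0.7}
    - {"dx": 0, "dy": 0, "dz": 0, "wx": 0, "wy": 0, "wz": 0, "jaw": 0.7}
    - {"dx": 0, "dy": 0, "dz": 0, "wx": 0, "wy": 0, "wz": 0, "jaw": 0.7}
    - {"dx": 0, "dy": 0, "dz": 0, "wx": 0, "wy": 0, "wz": 0, "jaw": 0.7}

```text
clock: 33.62
position: [0.4821, -0.2897, 0.2927]
ee_rot: [0.793, 3.04, -0.001]
contact_force: [-0.3, -0.7, -0.1]
opening: 0.7
gripper_force: 0.0
```

Run:
```python
from spin import *
python=None
target(-.017,.204,-.0012)
s=snapshot("wrist"); np.savez("pics/w36.npz",**s); P=cloud(s); d=P[...,:2]-o; X=d@ex; Y=d@ey; Z=P[...,2]
for x in np.arange(-.06,.008,.002):
    q=(abs(X-x)<.001)&(abs(Y+.001)<.003)&(Z>.19)&(Z<.25)
    if q.sum()>3: print("%.4f"%x,q.sum(),np.percentile(Z[q],[5,50,95]),s["img"][q].mean(0).astype(int))
q=(abs(Y)<.019)&(abs(Y)>.014)&(Z>.2125)&(Z<.219)&(X<-.02)&(X>-.045); print("hub face beside patch",np.percentile(X[q],[5,25,50]))
q=(Z>.2195)&(Z<.2225)&(abs(Y)<.04)&(X>-.04)&(X<0); print("hub top Y",np.percentile(Y[q],[2,98]))
for n in("scene","top"):
    s=snapshot(n); P=cloud(s); hsv=cv2.cvtColor(s["img"],cv2.COLOR_RGB2HSV); 
    for c,lo,hi in(("yel",18,38),("grn",42,90)):
        m=(hsv[...,1]>80)&(hsv[...,2]>100)&(hsv[...,0]>=lo)&(hsv[...,0]<=hi)&(P[...,2]>.209)&(P[...,2]<.225)&(P[...,0]>.45)&(P[...,0]<.65)&(abs(P[...,1]-.108)<.04)
        if m.sum(): print(n,c,m.sum(),np.median(P[m],0))
```

```text
t 33.62 p [ 0.4821 -0.2897  0.2927] yaw 150.74 tilt [ 0.     -0.0005] wz 0.0007 d [-1.118 -0.002  2.217] F [-0.28 -0.68 -0.14] open 0.700 gf 0.0
-0.0600 33 [0.2038 0.2047 0.2059] [238 238 245]
-0.0580 28 [0.2041 0.2056 0.2067] [242 242 249]
-0.0560 32 [0.2051 0.2066 0.2076] [243 243 250]
-0.0540 28 [0.206  0.2069 0.2082] [244 244 250]
-0.0520 33 [0.206  0.2077 0.2087] [245 246 252]
-0.0500 30 [0.207  0.2084 0.2093] [228 228 235]
-0.0480 37 [0.2084 0.2096 0.2106] [131 129 138]
-0.0460 25 [0.2089 0.2096 0.211 ] [110 107 117]
-0.0440 26 [0.2086 0.2097 0.2108] [107 104 113]
-0.0420 30 [0.2087 0.2097 0.211 ] [106 103 113]
-0.0400 19 [0.2088 0.2098 0.2105] [107 103 112]
-0.0380 30 [0.209  0.2098 0.2106] [108 104 113]
-0.0360 19 [0.2095 0.2101 0.211 ] [104  98 107]
-0.0340 73 [0.2092 0.2149 0.221 ] [159 121 128]
-0.0320 51 [0.2091 0.2193 0.221 ] [212 199 202]
-0.0300 27 [0.2197 0.2205 0.2214] [255 255 255]
-0.0280 30 [0.2193 0.2203 0.2209] [255 255 255]
-0.0260 29 [0.2197 0.2203 0.2215] [248 234 234]
-0.0240 33 [0.2199 0.2212 0.222 ] [248 131 132]
-0.0220 29 [0.2204 0.2214 0.2222] [255 112 112]
-0.0200 25 [0.2204 0.2215 0.2222] [255 112 112]
-0.0180 26 [0.2201 0.2209 0.222 ] [255 112 112]
-0.0160 28 [0.2204 0.221  0.2219] [255 112 111]
-0.0140 27 [0.2203 0.221  0.222 ] [255 111 111]
-0.0120 24 [0.2198 0.2211 0.222 ] [255 111 110]
-0.0100 27 [0.2204 0.2214 0.2218] [255 174 173]
-0.0080 16 [0.22   0.2208 0.2216] [255 251 251]
-0.0060 22 [0.2197 0.2202 0.221 ] [255 255 255]
-0.0040 26 [0.2195 0.2204 0.2212] [255 255 255]
-0.0020 22 [0.2198 0.2206 0.2212] [254 254 254]
0.0000 23 [0.219  0.2203 0.2211] [240 239 243]
0.0020 25 [0.2188 0.2204 0.2216] [227 226 232]
0.0040 11 [0.219  0.2201 0.2209] [204 202 209]
hub face beside patch [-0.0337 -0.0332 -0.0329]
hub top Y [-0.0234  0.0206]
scene yel 37 [0.5334 0.1048 0.2151]
scene grn 31 [0.5781 0.1057 0.2152]
top grn 26 [0.5805 0.1053 0.2156]
```

All three are hanging and released, but the catch is still not up. One last, firmer straddle push before handing in.

Request:
arm_command:
  targets:
    - {"dx": 0.14, "dy": 0, "dz": 0, "wx": 0, "wy": 0, "wz": 0, "jaw": 0.3}
    - {"dx": 0, "dy": 0, "dz": 0, "wx": 0, "wy": 0, "wz": 0, "jaw": 0.3}
    - {"dx": 0, "dy": 0, "dz": 0, "wx": 0, "wy": 0, "wz": 0, "jaw": 0.3}
    - {"dx": 0, "dy": 0, "dz": 0, "wx": 0, "wy": 0, "wz": 0, "jaw": 0.3}
    - {"dx": 0, "dy": 0, "dz": 0, "wx": 0, "wy": 0, "wz": 0, "jaw": 0.3}
    - {"dx": 0, "dy": 0, "dz": 0, "wx": 0, "wy": 0, "wz": 0, "jaw": 0.3}
    - {"dx": 0, "dy": 0, "dz": 0.5, "wx": 0, "wy": 0, "wz": 0, "jaw": 0.3}
    - {"dx": 0, "dy": 0, "dz": 0.8, "wx": 0, "wy": 0, "wz": 0, "jaw": 0.3}
    - {"dx": 0, "dy": 0, "dz": 0.7, "wx": 0, "wy": 0, "wz": 0, "jaw": 0.3}
    - {"dx": 0, "dy": 0, "dz": 0.3, "wx": 0, "wy": 0, "wz": 0, "jaw": 0.3}
    - {"dx": 0, "dy": 0, "dz": 0, "wx": 0, "wy": 0, "wz": 0, "jaw": 0.3}
    - {"dx": -0.4, "dy": 0, "dz": 0, "wx": 0, "wy": 0, "wz": 0, "jaw": 0.3}

```text
clock: 34.77
position: [0.488, -0.2935, 0.2008]
ee_rot: [-0.794, -3.035, -0.002]
contact_force: [-0.0, -0.2, 1.5]
opening: 0.297
gripper_force: 0.0
```

Request:
arm_command:
  targets:
    - {"dx": -0.2, "dy": 0, "dz": 0, "wx": 0, "wy": 0, "wz": 0, "jaw": 0.3}
    - {"dx": -0.2, "dy": 0, "dz": 0, "wx": 0, "wy": 0, "wz": 0, "jaw": 0.3}
    - {"dx": -0.2, "dy": 0, "dz": 0, "wx": 0, "wy": 0, "wz": 0, "jaw": 0.3}
    - {"dx": -0.15, "dy": 0, "dz": 0, "wx": 0, "wy": 0, "wz": 0, "jaw": 0.3}
    - {"dx": 0, "dy": 0, "dz": 0, "wx": 0, "wy": 0, "wz": 0, "jaw": 0.3}
    - {"dx": 0, "dy": 0, "dz": 0, "wx": 0, "wy": 0, "wz": 0, "jaw": 0.3}

```text
clock: 35.27
position: [0.4997, -0.2998, 0.2019]
ee_rot: [-0.786, -2.998, -0.027]
contact_force: [-33.5, 20.5, 29.5]
opening: 0.299
gripper_force: 19.9
```

```bash
python3 prof.py w37
```

```text
t 35.27 p [ 0.4997 -0.2998  0.2019] yaw 150.61 tilt [-0.0365  0.0273] wz -0.0016 d [-0.635  0.007 -0.08 ] F [-33.53  20.45  29.5 ] open 0.299 gf 19.9
-0.0510 87 [0.2071 0.208  0.209 ] [140 141 148]
-0.0485 107 [0.208  0.2094 0.2106] [87 87 92]
-0.0460 81 [0.2091 0.2097 0.2108] [56 56 60]
-0.0435 80 [0.2091 0.2097 0.211 ] [56 56 59]
-0.0410 86 [0.2091 0.2096 0.2108] [56 55 58]
-0.0385 78 [0.2091 0.2097 0.2104] [55 55 57]
-0.0360 81 [0.2089 0.2097 0.2108] [56 55 57]
-0.0335 205 [0.2094 0.214  0.2177] [126  80  81]
-0.0310 22 [0.2084 0.2094 0.2164] [135 116 119]
hub front 1483 [-0.051  -0.0504 -0.034  -0.0329]
hub top [0.221  0.2212 0.2245] Y [-0.0184  0.0156]
```

At 39 N it is still solidly home and the catch still does not rise. I withdraw, let everything settle and hand in.

Request:
arm_command:
  targets:
    - {"dx": 0.4, "dy": 0, "dz": 0, "wx": 0, "wy": 0, "wz": 0, "jaw": 0.3}
    - {"dx": 0.4, "dy": 0, "dz": 0, "wx": 0, "wy": 0, "wz": 0, "jaw": 0.3}
    - {"dx": 0.4, "dy": 0, "dz": 0, "wx": 0, "wy": 0, "wz": 0, "jaw": 0.3}
    - {"dx": 0, "dy": 0, "dz": -0.6, "wx": 0, "wy": 0, "wz": 0, "jaw": 0.3}
    - {"dx": 0, "dy": 0, "dz": -0.9, "wx": 0, "wy": 0, "wz": 0, "jaw": 0.3}
    - {"dx": 0, "dy": 0, "dz": -0.9, "wx": 0, "wy": 0, "wz": 0, "jaw": 0.3}
    - {"dx": 0, "dy": 0, "dz": 0, "wx": 0, "wy": 0, "wz": 0, "jaw": 0.3}
    - {"dx": 0, "dy": 0, "dz": 0, "wx": 0, "wy": 0, "wz": 0, "jaw": 0.3}
    - {"dx": 0, "dy": 0, "dz": 0, "wx": 0, "wy": 0, "wz": 0, "jaw": 0.3}
    - {"dx": 0, "dy": 0, "dz": 0, "wx": 0, "wy": 0, "wz": 0, "jaw": 0.3}
    - {"dx": 0, "dy": 0, "dz": 0, "wx": 0, "wy": 0, "wz": 0, "jaw": 0.3}

```text
clock: 36.23
position: [0.4741, -0.2852, 0.2958]
ee_rot: [-0.793, -3.037, -0.001]
contact_force: [-0.7, -0.1, 0.4]
opening: 0.302
gripper_force: 0.0
```

```bash
python3 prof.py w38; python3 -c "
from h import *
print(job_done())"
```

```text
t 36.23 p [ 0.4741 -0.2852  0.2958] yaw 150.72 tilt [-0.0024  0.0013] wz 0.0003 d [-1.381  0.002  2.291] F [-0.73 -0.07  0.39] open 0.302 gf 0.0
-0.0510 36 [0.2073 0.2081 0.2093] [221 220 227]
-0.0485 36 [0.2081 0.2091 0.2107] [135 133 140]
-0.0460 30 [0.2093 0.2097 0.2105] [105 103 109]
-0.0435 29 [0.2091 0.2097 0.211 ] [106 103 109]
-0.0410 28 [0.2086 0.2096 0.2105] [107 103 108]
-0.0385 30 [0.2092 0.2098 0.2106] [108 104 108]
-0.0360 27 [0.209  0.2096 0.2109] [102  97 102]
-0.0335 61 [0.2093 0.2143 0.2178] [149 110 113]
-0.0310 12 [0.2082 0.209  0.2179] [161 138 142]
hub front 900 [-0.0339 -0.0333 -0.0325 -0.0279]
hub top [0.221  0.2214 0.2222] Y [-0.02    0.0183]
the job is handed in; nothing more can be done
None
```

I handed the job in, but the spring catch never visibly snapped up, so it probably fails on that: green and yellow hang on the spare hook and red sits home against the shoulder, all released and upright, while the catch slot looked flush from the first pictures on, an early pull drew the hub back freely, and pushes up to 39 N, a tap on the slot and a second push home did not raise it.

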